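Fit the earring inserts and close the jewellery case

ROBOT

A 6-joint arm with a two-finger parallel gripper is mounted at the origin on the work surface. World frame = base frame: x ahead of the robot, y to its left, z up, the work surface at z = 0. Lengths are in mm, angles in rad, forces in N, time in s.
With the tool pointing down it reaches from about 350 to 925 mm from the base axis. Payload 6.4 kg.
Tool frame: the origin (TCP) lies at the centre of the arm's flange, where the gripper is bolted on; the fingertips stand 173 mm ahead of it and the grasp point (between the pads) lies grasp_offset ahead of it (grasp_offset is the distance from the TCP to the grasp point, in mm); z points along the fingers, y is the line along which they close (so a half turn about z gives the same grasp; the last joint's range is limited). The gripper opens to 85 mm and grips with 20 to 120 N. Pads are 22 mm wide; open, the fingers measure 114 mm over their backs; the gripper's body (76 mm by 85 mm) begins 54 mm behind the grasp point. The pads swing forward as they close: fully open they stand 13 mm farther back than shut.
Start: joints at [-1.292, 0.245, 1.558, -0, 1.339, -0.174], TCP at [284.372, -584.507, 404.69] pointing down, gripper open.
Joint ranges: [-3.13, 3.13], [-1.02, 2.26], [0.13, 2.54], [-0.95, 4.09], [0.21, 2.88], [-2.74, 2.74]. Speed limits (rad/s): [2.57, 2.57, 3.14, 3.14, 3.14, 3.14].

INTERFACE

Orientations are given as a rotation vector (axis times angle).
In Python, from rig import observe, capture, finish_job, grasp_offset gives the robot as it stands.
- The arm moves only by the tool servo_tool, never from a script. Its argument "targets" is a list of rows, each an object of numbers: "grip": the opening, from 0 (shut) to 1 (fully open); "x", "y", "z": the shift along the tool's x, y, z normalised to -1 to 1, where 1 is 500 mm; "twist": the turn about the tool's z normalised to -1 to 1, where 1 is 90 degrees. A call has 1 to 12 rows; each row is the pose to reach, as a shift and turn from the pose commanded when the call began, along the tool's axes at that moment; what a row does not reach only later rows make up. A row lasts 1/12 s, in which the tool goes at most 41.7 mm and 7.16 degrees, less where a joint would pass 70% of its speed; a pose out of reach is approached as far as the arm can. A call with a number of a shift or a turn outside -1 to 1 is refused whole. A call with a gripper value outside its range is refused whole. The fingers move at their own pace and stop on an object; "grip_force" is the grip in N (left out, the last holds). Time passes only in rows, so rows that repeat a pose let the fingers close. It gives the time, the measured TCP pose, the force, the opening and the grip force at its end, in the units of the state.
- observe(): the state, without advancing time (a new reading comes with each control period).
- capture(name): name is "scene" or "top"; returns a dict with "color" (384x512x3 uint8, red, green, blue), "fx", "fy", "cx", "cy" (pixels), "position" and "rotation" of the camera in the world. Camera axes: x right, y up, looking along -z (the intrinsics and any distortion apply to the point x, -y, -z); pixel columns grow to the right and rows downward; lengths in mm; the calibration is good to about 2 mm. A picture is of the moment at which its call begins. There is no depth.
- finish_job(): hands the job in; it is judged then, once.
The state is a dict: "time": time; "joint_positions": joint angles; "joint_velocities": joint speeds; "joint_torque": joint torques, N m; "eef_pos": TCP position; "tcp_rot": TCP orientation; "contact_force": force on the tool from outside, world axes, zero at the start; "torque": the same for the moment, N m; "width": finger opening in mm; "finger_force": force on a finger pad.
Only numpy, scipy, OpenCV 4.12 (cv2) and the standard library are available. Lean on these libraries where they do the work, as an engineer would, in place of code of your own. Each camera call takes 0.05 s, during which the arm holds its last target. There are 200 camera calls.

TASK

Fit every earring insert that lies on the dresser into the jewellery case, each studs up in a recess of its own (any recess), pushed home until its face is flush with the wood. Only when all are flush, put the lid on the case and press it down until it is fully home and level. Leave the things on the tray and the glasses case where they are.

Things in the scene. Friction and masses are not known exactly. Their poses are not given: they have to be found in the camera images.
- case: Jewellery case without lid, fixed: brown plinth 140 (x) x 162 (y) x 8 mm, on it a pale wooden block 116 x 138 mm, flat top 32 mm above the dresser, with six recesses 43 (x) x 33 (y) mm, 2 along x by 3 along y, 52 and 42 mm apart. Origin: centre of underside, z up.
- seal (a joint): The black seal strip round the case's block, on the plinth, held by friction: 0 = up (its top 21 mm above the dresser), 0.0055 = pushed fully down (m). The lid's skirt rests on it; a push of over 8 N on the lid sends it down and it stays there.
- case_well0 (a point): Centre of the mouth of recess 0, at the height of the block's top; axes as the case's: the recess is 43 mm along x, 33 mm along y. A bed in it is held by friction: an insert laid in stands 7 mm proud until a firm push (over 5 N) sends it flush, where it stays.
- case_well1 (a point): Centre of the mouth of recess 1, at the height of the block's top; axes as the case's: the recess is 43 mm along x, 33 mm along y. A bed in it is held by friction: an insert laid in stands 7 mm proud until a firm push (over 5 N) sends it flush, where it stays.
- case_well2 (a point): Centre of the mouth of recess 2, at the height of the block's top; axes as the case's: the recess is 43 mm along x, 33 mm along y. A bed in it is held by friction: an insert laid in stands 7 mm proud until a firm push (over 5 N) sends it flush, where it stays.
- case_well3 (a point): Centre of the mouth of recess 3, at the height of the block's top; axes as the case's: the recess is 43 mm along x, 33 mm along y. A bed in it is held by friction: an insert laid in stands 7 mm proud until a firm push (over 5 N) sends it flush, where it stays.
- case_well4 (a point): Centre of the mouth of recess 4, at the height of the block's top; axes as the case's: the recess is 43 mm along x, 33 mm along y. A bed in it is held by friction: an insert laid in stands 7 mm proud until a firm push (over 5 N) sends it flush, where it stays.
- case_well5 (a point): Centre of the mouth of recess 5, at the height of the block's top; axes as the case's: the recess is 43 mm along x, 33 mm along y. A bed in it is held by friction: an insert laid in stands 7 mm proud until a firm push (over 5 N) sends it flush, where it stays.
- insert0: Earring insert, a dusty pink rigid block 40 (x) x 30 (y) x 18 (z) mm, 40 g, with two gold-tone studs set flush in its upper face along x. Fits any recess, either way round in yaw by half a turn, 1.5 mm loose on each side. Origin: centre of the underside; z up. Not in every run.
- insert1: Earring insert, a sage green rigid block 40 (x) x 30 (y) x 18 (z) mm, 40 g, with two gold-tone studs set flush in its upper face along x. Fits any recess, either way round in yaw by half a turn, 1.5 mm loose on each side. Origin: centre of the underside; z up. Not in every run.
- insert2: Earring insert, a cream rigid block 40 (x) x 30 (y) x 18 (z) mm, 40 g, with two gold-tone studs set flush in its upper face along x. Fits any recess, either way round in yaw by half a turn, 1.5 mm loose on each side. Origin: centre of the underside; z up. Not in every run.
- insert3: Earring insert, a blue rigid block 40 (x) x 30 (y) x 18 (z) mm, 40 g, with two gold-tone studs set flush in its upper face along x. Fits any recess, either way round in yaw by half a turn, 1.5 mm loose on each side. Origin: centre of the underside; z up. Not in every run.
- insert4: Earring insert, a lilac rigid block 40 (x) x 30 (y) x 18 (z) mm, 40 g, with two gold-tone studs set flush in its upper face along x. Fits any recess, either way round in yaw by half a turn, 1.5 mm loose on each side. Origin: centre of the underside; z up. Not in every run.
- lid: Loose brown wooden lid, 280 g, standing on its skirt: outside 131 (x) x 153 (y) x 21 mm high; inside 121 x 143 mm, 16 mm deep, 2.5 mm loose on each side of the case's block, either way round. Brass bar handle 14 (x) x 44 (y) x 24 (z) mm on its centre. Origin: centre of the skirt's lower edge, z up; it is 21 mm above the case's origin when laid on the seal, 16 mm when pressed home.
- lid_handle (a point): Centre of the top of the lid's brass handle, 45 mm above the lid's origin; axes as the lid's.
- tray: Round terrazzo tray, 260 mm across, 10 mm high, fixed, with a pair of gold-tone rings lying on it. Origin: centre of the underside.
- pot: White ceramic pot with a cork stopper, 76 mm across, 76 mm high, on the tray; bystander. Origin: centre of the underside.
- atomiser: Empty clear glass atomiser, 34 x 34 x 86 mm, on the tray; bystander. Origin: centre of the underside.
- hair_claw: Stainless steel hair claw, 30 x 80 x 25 mm, on the tray; bystander. Origin: centre of the underside.
- glasses_case: Black plastic glasses case, 60 x 160 x 36 mm, on the dresser; bystander. Origin: centre of the underside.
Not all that is in view belongs to the job. What is shaped like the insert3 but black is not meant. What is shaped like the insert4 but red is not meant.

How it is judged:
By the outcome, as a careful person would: the job done as asked, in the order asked, and still so for the second after the job is handed in, with the robot touching nothing.
Of insert0, insert1, insert2, insert3, insert4 only 3 to 5 are there at a start; the rules pass over those that are not, and their reading is None.
At some moment in a run one of insert0, insert1, insert2, insert3, insert4, lid may be knocked a few centimetres aside while the robot is not near it.
Once in a run the grip may slacken for a moment while it holds something.
It also fails if it takes over 210 s, if anything falls off the work surface, if the arm or the gripper's body presses on something with over 40 N, if the wrist force passes 120 N, or if a joint passes its speed limit or range.

## Working session

There is one attempt and no reset: what is moved stays moved. The work goes in short steps, Python scripts to look and compute and a tool call to move; the robot and the scene stay as the last step left them, time stands still between calls to the robot, and variables do not carry over. Pictures are saved under pics/ and viewed, at most 14 in all, crops included, and the job is handed in when it is done.

Besides the shell and the picture viewer there is one more tool, called after "Request:" by a JSON object that holds its "op" and its "data". servo_tool: Moves the arm, as the interface text tells. Its arguments: {"type":"object","properties":{"targets":{"type":"array","items":{"type":"object","properties":{"grip":{"type":"number"},"x":{"type":"number"},"y":{"type":"number"},"z":{"type":"number"},"twist":{"type":"number"}}}},"grip_force":{"type":"number"}},"required":["targets"]}

```bash
ls; mkdir -p pics
python3 - <<'E'
from rig import observe, capture, grasp_offset
import cv2,pickle
print(grasp_offset, observe())
for n in ("scene","top"):
    c=capture(n); pickle.dump(c,open(f"pics/{n}0.pkl","wb"))
    cv2.imwrite(f"pics/{n}0.png",cv2.resize(c["color"][...,::-1],(800,600),interpolation=cv2.INTER_CUBIC))
    print({k:v for k,v in c.items() if k!="color"})
E
```

```text
pics
154.70000000000002 {'time': 0.0, 'joint_positions': array([-1.29209949e+00,  2.45850145e-01,  1.55904781e+00, -1.30110826e-05,
        1.33871029e+00, -1.74097667e-01]), 'joint_velocities': array([-0.00060931, -0.00155589,  0.00190013, -0.00142705, -0.00069422,
       -0.00020775]), 'joint_torque': array([ 1.61566265e-05, -4.29512787e+01, -3.26129794e+01, -1.72339978e-04,
        5.36893465e-03, -1.08308004e-05]), 'eef_pos': array([ 284.30291462, -584.26859419,  403.53873941]), 'tcp_rot': array([-3.05946177e+00, -7.04740494e-01,  1.85249148e-04]), 'contact_force': array([-0.90715838,  0.05653291,  0.84936055]), 'torque': array([-0.03728694,  0.00097999,  0.00326652]), 'finger_force': 0.0, 'width': 85.41537599043568}
{'fx': 407.70097453571157, 'fy': 407.70097453571157, 'cx': 253.63825423522107, 'cy': 190.42851657378552, 'position': array([ 989.7368918 , -583.37436542,  849.93649633]), 'rotation': array([0.66869158, 0.21917976, 0.6220184 ])}
{'fx': 422.63123541598753, 'fy': 422.63123541598753, 'cx': 253.29552567613658, 'cy': 195.1987329183515, 'position': array([ 399.70805021,  -68.29261699, 1317.86693613]), 'rotation': array([ 0.10642265, -0.14050107, -1.56626564])}
```

View pics/top0.png

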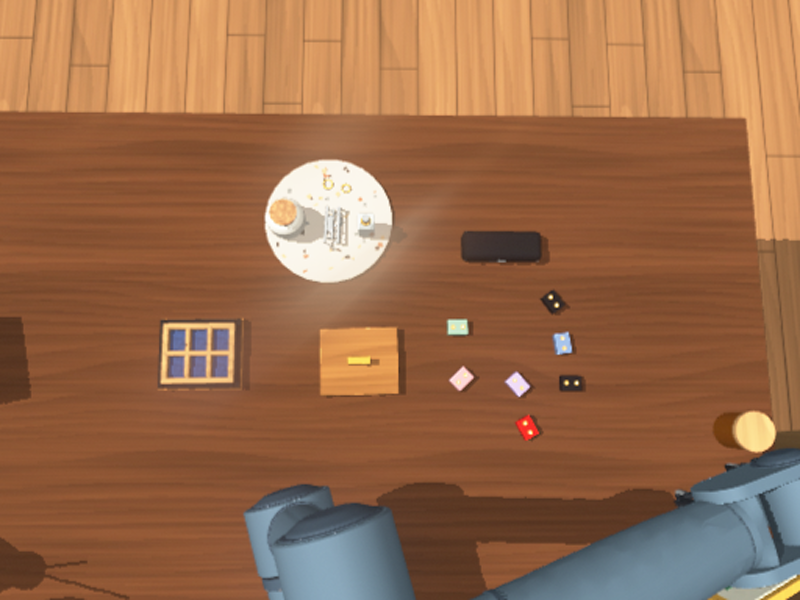

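View pics/scene0.png

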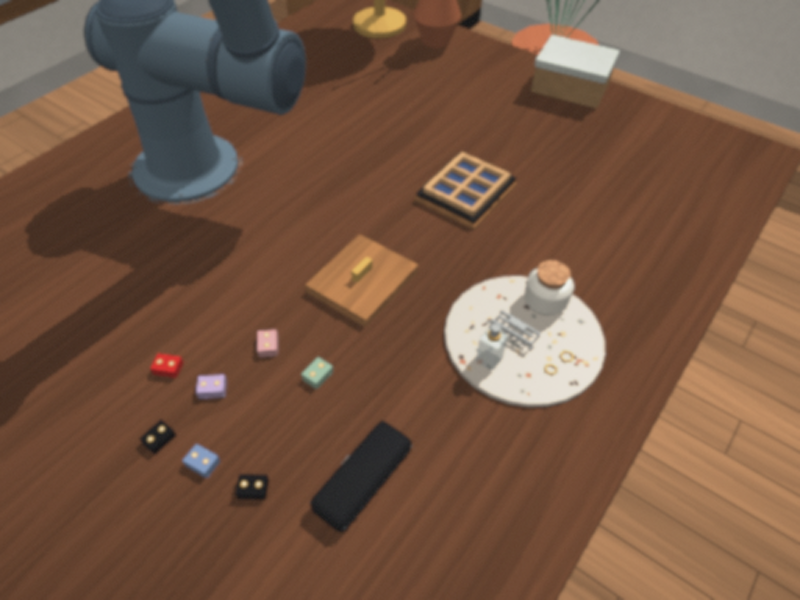

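The top view (800x600 px) shows these insert-like things:
- green (457,327), pink (461,378), lilac (517,384) and blue (563,343), which are wanted
- black (553,301), black (571,383) and red (527,428), which are decoys

There is no cream insert. The case is at (200,354) and the lid at (359,361). I'll check the choice in one close crop.

```bash
cat > h.py <<'E'
import numpy as np,cv2,pickle
from scipy.spatial.transform import Rotation as R
from rig import observe,capture
def toplane(c,uv,z):
    uv=np.atleast_2d(uv).astype(float)
    d=np.c_[(uv[:,0]-c["cx"])/c["fx"],-(uv[:,1]-c["cy"])/c["fy"],-np.ones(len(uv))]@R.from_rotvec(c["rotation"]).as_matrix().T
    p=np.asarray(c["position"]); return p+d*((z-p[2])/d[:,2])[:,None]
def proj(c,P):
    q=(np.atleast_2d(P)-c["position"])@R.from_rotvec(c["rotation"]).as_matrix()
    return np.c_[c["cx"]+c["fx"]*q[:,0]/-q[:,2],c["cy"]+c["fy"]*-q[:,1]/-q[:,2]]
HSV=dict(pink=((0,40,150),(12,110,255)),green=((60,30,90),(88,255,255)),lilac=((120,25,120),(150,120,255)),blue=((100,80,120),(118,255,255)))
def find(c,name,roi=None,amin=15):
    "rect (u,v),(w,h),ang of the colour's biggest blob"
    hsv=cv2.cvtColor(c["color"],cv2.COLOR_RGB2HSV); m=cv2.inRange(hsv,*map(np.array,HSV[name]))
    if roi is not None: k=np.zeros_like(m); k[roi[1]:roi[3],roi[0]:roi[2]]=255; m&=k
    m=cv2.morphologyEx(m,cv2.MORPH_CLOSE,np.ones((3,3)))
    cs=[x for x in cv2.findContours(m,cv2.RETR_EXTERNAL,cv2.CHAIN_APPROX_NONE)[0]]
    return max(cs,key=cv2.contourArea) if cs else None
E
python3 - <<'E'
from h import *
t=pickle.load(open("pics/top0.pkl","rb"));s=pickle.load(open("pics/scene0.pkl","rb"))
a=t["color"][185:285,275:395]; b=s["color"][205:325,85:275]
cv2.imwrite("pics/crop0.png",cv2.resize(a[...,::-1],(720,600),interpolation=cv2.INTER_NEAREST))
for n in ("pink","green","lilac","blue"):
    for c,k,roi in((t,"top",(275,185,395,285)),(s,"scene",(85,190,275,325))):
        q=find(c,n,roi); r=cv2.minAreaRect(q) if q is not None else None
        print(n,k,None if r is None else (np.round(r[0],1),np.round(r[1],1),round(r[2]),toplane(c,r[0],14).round(1)))
E
```

```text
pink top (array([294.5, 242. ]), array([10.6, 13.4]), 45, array([[ 461. , -223.4,   14. ]]))
pink scene (array([170.5, 217.5]), array([13., 13.]), 90, array([[ 462.3, -226. ,   14. ]]))
green top (array([292.5, 209. ]), array([ 8., 11.]), 90, array([[ 563.3, -218.8,   14. ]]))
green scene (array([203., 238.]), array([11.3, 15.6]), 45, array([[ 568.2, -222.3,   14. ]]))
lilac top (array([330.8, 245.5]), array([12.9,  9.7]), 49, array([[ 450.3, -335.3,   14. ]]))
lilac scene (array([134.5, 246. ]), array([11.1, 17.7]), 86, array([[ 453. , -338.2,   14. ]]))
blue top (array([355.5, 221.5]), array([1.4, 0. ]), -135, array([[ 524.5, -414.6,   14. ]]))
blue scene None
```

View pics/crop0.png

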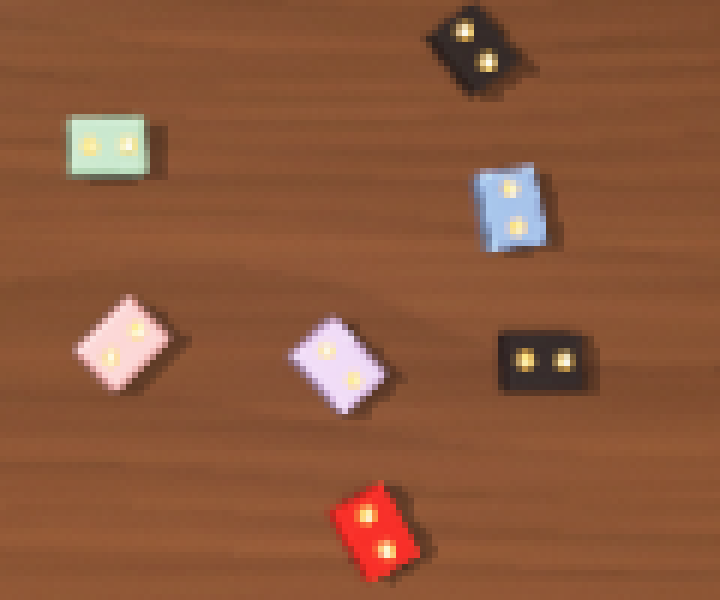

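All four wanted inserts (green, pink, lilac, blue) lie studs up, and the red and two black ones are decoys. Next I'll measure everything accurately.

```bash
cat >> h.py <<'E'
def blobs(c,L0=None,amin=30,sub=4):
    "bright or non-wood blobs, on an upsampled picture; list of (contour in original px, mean rgb)"
    im=cv2.resize(c["color"],None,fx=sub,fy=sub,interpolation=cv2.INTER_CUBIC)
    lab=cv2.cvtColor(im,cv2.COLOR_RGB2LAB).astype(float)
    m=((lab[...,0]>(L0 or 135))).astype(np.uint8)*255
    out=[]
    for q in cv2.findContours(m,cv2.RETR_EXTERNAL,cv2.CHAIN_APPROX_NONE)[0]:
        if cv2.contourArea(q)<amin*sub*sub: continue
        k=np.zeros_like(m); cv2.drawContours(k,[q],-1,255,-1); col=np.array(cv2.mean(im,k)[:3])
        out.append(((q.reshape(-1,2)+.5)/sub-.5,col))
    return out
def wrect(c,cnt,z):
    "world rectangle at height z: centre by area, sides, yaw of long side in (-90,90]"
    P=toplane(c,cnt,z)[:,:2].astype(np.float32)
    h=cv2.convexHull(P); M=cv2.moments(h); ctr=np.array([M["m10"],M["m01"]])/M["m00"]
    (rc,(w,hh),a)=cv2.minAreaRect(h)
    if w<hh: a+=90; w,hh=hh,w
    return ctr,np.array(rc),(w,hh),(a+90)%180-90
E
python3 - <<'E'
from h import *
for k in("top","scene"):
    c=pickle.load(open(f"pics/{k}0.pkl","rb"))
    for q,col in blobs(c):
        for z in (9,):
            ctr,rc,wh,a=wrect(c,q,z)
            if 25<wh[0]<200 : print(k,q.mean(0).round(0),col.round(),"c",ctr.round(1),"rc",rc.round(1),np.round(wh,1),round(a,1))
E
```

```text
top [177. 381.] [124. 149. 165.] c [ 58.7 126.8] rc [ 59.9 127.2] [28.8 18.7] 89.6
top [487. 374.] [166. 170. 147.] c [  72.1 -797.9] rc [  62.5 -783.2] [194.9  62.8] -75.1
top [338. 274.] [250.  75.  56.] c [ 365.7 -353.7] rc [ 365.7 -353.7] [38.1 28.1] 29.8
top [483. 276.] [243. 208. 136.] c [ 358.3 -803.2] rc [ 358.6 -803.7] [83.1 82.3] 47.3
top [331. 245.] [228. 205. 225.] c [ 450.9 -336.2] rc [ 451.  -336.4] [42.3 33. ] 41.3
top [295. 242.] [242. 202. 194.] c [ 461.7 -224.9] rc [ 461.5 -225. ] [42. 32.] -46.7
top [360. 219.] [171. 189. 216.] c [ 532.3 -429.3] rc [ 532.2 -429.5] [43.3 32.7] 8.2
top [229. 231.] [223. 152.  82.] c [496.8 -22.3] rc [496.5 -22.7] [155.6 134.3] -88.3
top [126. 226.] [175. 147. 127.] c [511.9 295.1] rc [511.9 294.9] [142.8 121. ] -89.4
top [292. 209.] [197. 217. 185.] c [ 564.8 -218.6] rc [ 565.1 -218.8] [42.6 32.3] -88.7
top [261. 143.] [162. 120.  92.] c [ 777.4 -123.7] rc [ 776.  -125.9] [50.  32.5] -57.1
scene [371. 379.] [164. 121.  86.] c [1039.6 -264.8] rc [1041.  -264.9] [34.9  7.5] 1.3
scene [409. 368.] [172. 126.  90.] c [1079.2 -203.7] rc [1
[... 1279 characters left out ...]
-89.4
scene [139. 107.] [112. 133. 145.] c [62.  35.8] rc [65.  40.3] [161.1  59.1] -59.1
scene [ 5. 94.] [162. 120.  85.] c [-332.5 -192.7] rc [-341.6 -192.2] [84.  33.1] -7.3
scene [34. 80.] [162. 119.  85.] c [-324.   -88.8] rc [-327.   -89.3] [67.6 13.4] 2.9
scene [38. 72.] [164. 121.  86.] c [-349.2  -53.9] rc [-354.4  -53.7] [131.4  18.4] -0.8
scene [56. 60.] [169. 124.  89.] c [-361.1   33.9] rc [-353.2   44.6] [184.5 167.7] 0.8
scene [313.  18.] [160. 120.  88.] c [212.6 863.4] rc [212.  863.3] [64.6 38.7] -2.5
scene [233.  10.] [190. 150.  83.] c [-94.9 712.2] rc [-96.8 713.5] [104.   47.1] -77.7
scene [247.  14.] [205. 164.  90.] c [-28.4 729.3] rc [-22.9 730.4] [145.   88.7] -78.5
```

```bash
cat >> h.py <<'E'
def plan(x,y,z,yaw,o=None):
    "print tool shift (units of 500 mm) and twist (90 deg) to put the TCP at x,y,z with tool x at yaw deg"
    o=o or observe(); M=R.from_rotvec(o["tcp_rot"]).as_matrix()
    d=M.T@(np.array([x,y,z])-o["eef_pos"])/500
    y0=np.degrees(np.arctan2(M[1,0],M[0,0])); tw=-((yaw-y0+180)%360-180)
    print("t",round(o["time"],2),"at",o["eef_pos"].round(1),"yaw",y0.round(1),"-> shift",d.round(4),"twist",round(tw/90,4), "rows",np.ceil(max(np.linalg.norm(d)*12,abs(tw)/7.16)))
def both(tag):
    out=[]
    for k in("top","scene"):
        c=capture(k); pickle.dump(c,open(f"pics/{k}_{tag}.pkl","wb")); out.append(c)
    return out
E
python3 - <<'E'
from h import *
for k,p in(("top",(126,226)),("scene",(298,116))):
    c=pickle.load(open(f"pics/{k}0.pkl","rb"))
    for q,col in blobs(c):
        if np.abs(q.mean(0)-p).max()<3:
            ctr,rc,wh,a=wrect(c,q,26.5); print(k,ctr.round(1),rc.round(1),np.round(wh,1),a)
            ctr,rc,wh,a=wrect(c,q,32); print(k,ctr.round(1),rc.round(1),np.round(wh,1),a)
plan(460.3,-224.2,230,43.6)
E
```

```text
top [510.4 290.2] [510.4 290.1] [140.9 119.4] -89.35005193948746
top [509.9 288.7] [510.  288.5] [140.3 118.9] -89.3500526547432
scene [510.1 290.3] [510.  290.4] [144.7 120. ] -89.44638484716415
scene [513.3 284.5] [513.2 284.5] [143.7 119.2] -89.44640618562698
t 0.1 at [ 284.3 -584.3  403.7] yaw 25.9 -> shift [ 0.6314 -0.4931  0.3484] twist -0.1962 rows 11.0
```

Request:
{"op": "servo_tool", "data": {"targets": [{"x":0.631,"y":-0.493,"z":0.347,"twist":-0.196,"grip":0.8},{"x":0.631,"y":-0.493,"z":0.347,"twist":-0.196,"grip":0.8},{"x":0.631,"y":-0.493,"z":0.347,"twist":-0.196,"grip":0.8},{"x":0.631,"y":-0.493,"z":0.347,"twist":-0.196,"grip":0.8},{"x":0.631,"y":-0.493,"z":0.347,"twist":-0.196,"grip":0.8},{"x":0.631,"y":-0.493,"z":0.347,"twist":-0.196,"grip":0.8},{"x":0.631,"y":-0.493,"z":0.347,"twist":-0.196,"grip":0.8},{"x":0.631,"y":-0.493,"z":0.347,"twist":-0.196,"grip":0.8},{"x":0.631,"y":-0.493,"z":0.347,"twist":-0.196,"grip":0.8},{"x":0.631,"y":-0.493,"z":0.347,"twist":-0.196,"grip":0.8},{"x":0.631,"y":-0.493,"z":0.347,"twist":-0.196,"grip":0.8},{"x":0.631,"y":-0.493,"z":0.347,"twist":-0.196,"grip":0.8}], "grip_force": 25}}

```text
time: 1.1
eef_pos: [460.1, -220.9, 228.3]
tcp_rot: [-2.909, -1.171, 0.004]
contact_force: [-0.2, -0.1, -0.2]
width: 68.3
finger_force: 0.0
```

Run:
```python
from h import *
plan(460.3,-224.2,180,43.6); o=observe(); print(o["width"],o["contact_force"])
```

```text
t 1.1 at [ 460.1 -220.9  228.3] yaw 43.8 -> shift [-0.0042  0.0056  0.0966] twist 0.0027 rows 2.0
68.254080294731 [-0.24797471 -0.14726414 -0.15588982]
```

Request:
{"op": "servo_tool", "data": {"targets": [{"z":0.05,"grip":0.8},{"z":0.097,"grip":0.8},{"z":0.097,"grip":0.8},{"z":0.097,"grip":0.3},{"z":0.097,"grip":0.3},{"z":0.097,"grip":0.3},{"z":0.097,"grip":0.3},{"z":0.097,"grip":0.3},{"z":0.097,"grip":0.3},{"z":0.097,"grip":0.3},{"z":0.097,"grip":0.3}]}}

```text
$.targets[0]: bad value
```

Run:
```python
from h import *
plan(460.3,-224.2,180,43.6); o=observe(); print(o["width"],o["finger_force"])
c=capture("scene");pickle.dump(c,open("pics/s1.pkl","wb"))
cv2.imwrite("pics/s1.png",cv2.resize(c["color"][170:270,120:240][...,::-1],(720,600),interpolation=cv2.INTER_CUBIC))
```

```text
t 1.1 at [ 460.1 -220.9  228.3] yaw 43.8 -> shift [-0.0042  0.0056  0.0966] twist 0.0027 rows 2.0
68.254080294731 0.0
```

View pics/s1.png

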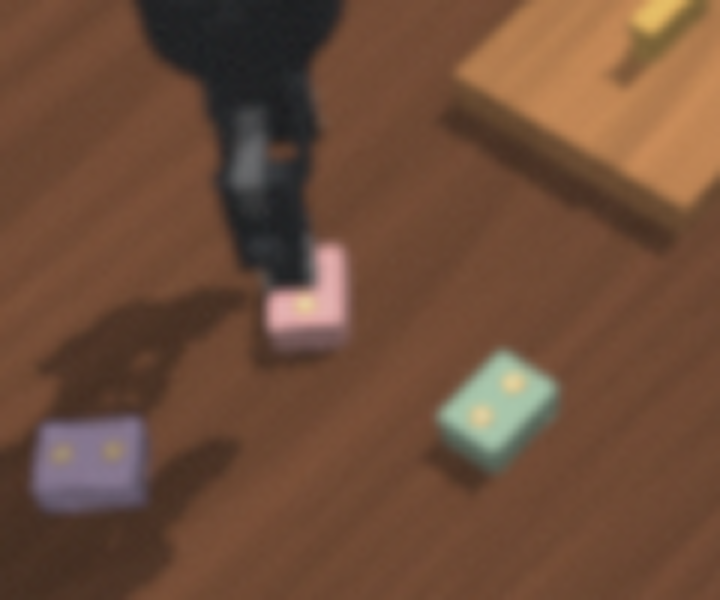

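The call was refused because every row needs all five fields. The picture only shows the gripper hovering over the pink insert (crop px 300,290).

Request:
{"op": "servo_tool", "data": {"targets": [{"x":0,"y":0,"z":0.05,"twist":0,"grip":0.8},{"x":0,"y":0,"z":0.097,"twist":0,"grip":0.8},{"x":0,"y":0,"z":0.097,"twist":0,"grip":0.8},{"x":0,"y":0,"z":0.097,"twist":0,"grip":0.8},{"x":0,"y":0,"z":0.097,"twist":0,"grip":0.3},{"x":0,"y":0,"z":0.097,"twist":0,"grip":0.3},{"x":0,"y":0,"z":0.097,"twist":0,"grip":0.3},{"x":0,"y":0,"z":0.097,"twist":0,"grip":0.3},{"x":0,"y":0,"z":0.097,"twist":0,"grip":0.3},{"x":0,"y":0,"z":0.097,"twist":0,"grip":0.3}]}}

```text
time: 1.98
eef_pos: [460.9, -225.7, 184.6]
tcp_rot: [2.914, 1.165, 0.002]
contact_force: [-2.3, -0.3, 6.0]
width: 39.0
finger_force: 25.5
```

Run:
```python
from h import *
plan(460.3,-224.2,180,43.6); o=observe(); print(o["width"],o["finger_force"],o["contact_force"])
```

```text
t 1.98 at [ 460.9 -225.7  184.6] yaw 43.6 -> shift [ 0.0011 -0.0031  0.0091] twist -0.0 rows 1.0
39.002247488086084 25.53501605987549 [-2.30804017 -0.3087759   6.04766568]
```

Request:
{"op": "servo_tool", "data": {"targets": [{"x":0,"y":0,"z":0,"twist":0,"grip":0.9},{"x":0,"y":0,"z":0,"twist":0,"grip":0.9},{"x":0,"y":0,"z":0,"twist":0,"grip":0.9},{"x":0,"y":0,"z":0,"twist":0,"grip":0.9},{"x":0,"y":0,"z":0,"twist":-1,"grip":0.9},{"x":0,"y":0,"z":0,"twist":-1,"grip":0.9},{"x":0,"y":0,"z":0,"twist":-1,"grip":0.9},{"x":0,"y":0,"z":0,"twist":-1,"grip":0.9},{"x":0,"y":0,"z":0,"twist":-1,"grip":0.9},{"x":0,"y":0,"z":0,"twist":-1,"grip":0.9},{"x":0,"y":0,"z":0,"twist":-1,"grip":0.9},{"x":0,"y":0,"z":0,"twist":-1,"grip":0.9}]}}

```text
time: 2.98
eef_pos: [460.1, -224.7, 182.5]
tcp_rot: [-1.993, -2.428, -0.0]
contact_force: [-0.7, -0.1, 0.0]
width: 76.8
finger_force: 0.0
```

Run:
```python
from h import *
plan(460.3,-224.2,180,133.6); o=observe(); print(o["width"],o["finger_force"],o["contact_force"])
```

```text
t 2.98 at [ 460.1 -224.7  182.5] yaw 101.2 -> shift [0.0009 0.0005 0.005 ] twist -0.3596 rows 5.0
76.78636574638134 0.0 [-0.72846763 -0.08869984  0.00358102]
```

Request:
{"op": "servo_tool", "data": {"targets": [{"x":0,"y":0,"z":0.006,"twist":-0.36,"grip":0.9},{"x":0,"y":0,"z":0.006,"twist":-0.36,"grip":0.9},{"x":0,"y":0,"z":0.006,"twist":-0.36,"grip":0.9},{"x":0,"y":0,"z":0.006,"twist":-0.36,"grip":0.9},{"x":0,"y":0,"z":0.006,"twist":-0.36,"grip":0.9},{"x":0,"y":0,"z":0.006,"twist":-0.36,"grip":0.2},{"x":0,"y":0,"z":0.006,"twist":-0.36,"grip":0.2},{"x":0,"y":0,"z":0.006,"twist":-0.36,"grip":0.2},{"x":0,"y":0,"z":0.006,"twist":-0.36,"grip":0.2},{"x":0,"y":0,"z":0.006,"twist":-0.36,"grip":0.2},{"x":0,"y":0,"z":0.006,"twist":-0.36,"grip":0.2},{"x":0,"y":0,"z":0.006,"twist":-0.36,"grip":0.2}]}}

```text
time: 3.98
eef_pos: [460.3, -224.8, 179.8]
tcp_rot: [1.246, 2.884, -0.0]
contact_force: [-0.3, -0.1, 0.4]
width: 29.6
finger_force: 25.4
```

Run:
```python
from h import *
plan(460.3,-224.2,270,133.6); o=observe(); print(o["width"],o["finger_force"],o["contact_force"])
c=capture("scene");pickle.dump(c,open("pics/s2.pkl","wb"))
cv2.imwrite("pics/s2.png",cv2.resize(c["color"][170:270,120:240][...,::-1],(720,600),interpolation=cv2.INTER_CUBIC))
```

```text
t 3.98 at [ 460.3 -224.8  179.8] yaw 133.3 -> shift [ 0.0009  0.0009 -0.1805] twist -0.0038 rows 3.0
29.57200075157329 25.413726568222046 [-0.25980404 -0.11519498  0.37675085]
```

View pics/s2.png

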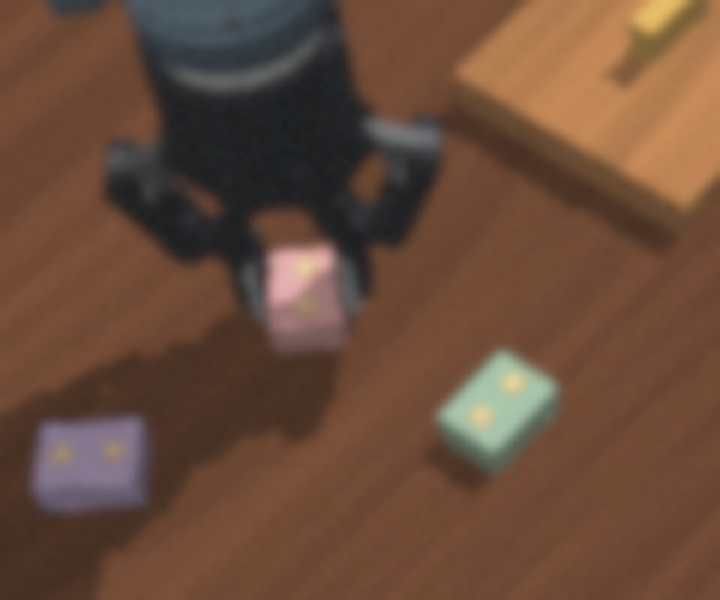

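The pink insert is held studs up (crop px 305,290). Its centre is at TCP (460.3,-224.8), and vision gave (460.3,-224.2), so the two-camera average has negligible bias.

Run:
```python
from h import *
plan(535.9,332.5,270,180.6)
```

```text
t 4.03 at [ 460.3 -224.8  179.7] yaw 133.3 -> shift [ 0.708   0.8741 -0.1806] twist -0.5259 rows 14.0
```

Request:
{"op": "servo_tool", "data": {"targets": [{"x":0,"y":0,"z":-0.08,"twist":0,"grip":0.2},{"x":0,"y":0,"z":-0.16,"twist":0,"grip":0.2},{"x":0.04,"y":0.05,"z":-0.18,"twist":0,"grip":0.2},{"x":0.708,"y":0.874,"z":-0.18,"twist":-0.526,"grip":0.2},{"x":0.708,"y":0.874,"z":-0.18,"twist":-0.526,"grip":0.2},{"x":0.708,"y":0.874,"z":-0.18,"twist":-0.526,"grip":0.2},{"x":0.708,"y":0.874,"z":-0.18,"twist":-0.526,"grip":0.2},{"x":0.708,"y":0.874,"z":-0.18,"twist":-0.526,"grip":0.2},{"x":0.708,"y":0.874,"z":-0.18,"twist":-0.526,"grip":0.2},{"x":0.708,"y":0.874,"z":-0.18,"twist":-0.526,"grip":0.2},{"x":0.708,"y":0.874,"z":-0.18,"twist":-0.526,"grip":0.2},{"x":0.708,"y":0.874,"z":-0.18,"twist":-0.526,"grip":0.2}]}}

```text
time: 5.03
eef_pos: [514.5, 180.7, 269.6]
tcp_rot: [0.017, -3.141, 0.0]
contact_force: [0.5, -0.3, -0.3]
width: 29.3
finger_force: 25.3
```

Run:
```python
from h import *
plan(535.9,332.5,240,180.6);print(observe()["width"])
```

```text
t 5.03 at [514.5 180.7 269.6] yaw -179.4 -> shift [-0.0461  0.3031  0.0591] twist 0.0004 rows 4.0
29.3253170785925
```

Request:
{"op": "servo_tool", "data": {"targets": [{"x":-0.043,"y":0.28,"z":0.059,"twist":0,"grip":0.2},{"x":-0.043,"y":0.28,"z":0.059,"twist":0,"grip":0.2},{"x":-0.043,"y":0.28,"z":0.059,"twist":0,"grip":0.2},{"x":-0.043,"y":0.28,"z":0.059,"twist":0,"grip":0.2},{"x":-0.043,"y":0.28,"z":0.059,"twist":0,"grip":0.2},{"x":-0.043,"y":0.28,"z":0.059,"twist":0,"grip":0.2},{"x":-0.043,"y":0.28,"z":0.059,"twist":0,"grip":0.2}]}}

```text
time: 5.62
eef_pos: [534.7, 318.2, 239.8]
tcp_rot: [0.017, -3.141, 0.001]
contact_force: [-0.2, -0.5, -0.9]
width: 29.6
finger_force: 25.3
```

Run:
```python
from h import *
plan(535.9,332.5,220,180.6);print(observe()["width"])
c=capture("scene");pickle.dump(c,open("pics/s3.pkl","wb"))
cv2.imwrite("pics/s3.png",cv2.resize(c["color"][70:160,245:353][...,::-1],(720,600),interpolation=cv2.INTER_CUBIC))
```

```text
t 5.62 at [534.7 318.2 239.8] yaw -179.4 -> shift [-0.0027  0.0285  0.0397] twist 0.0001 rows 1.0
29.62283013573135
```

View pics/s3.png

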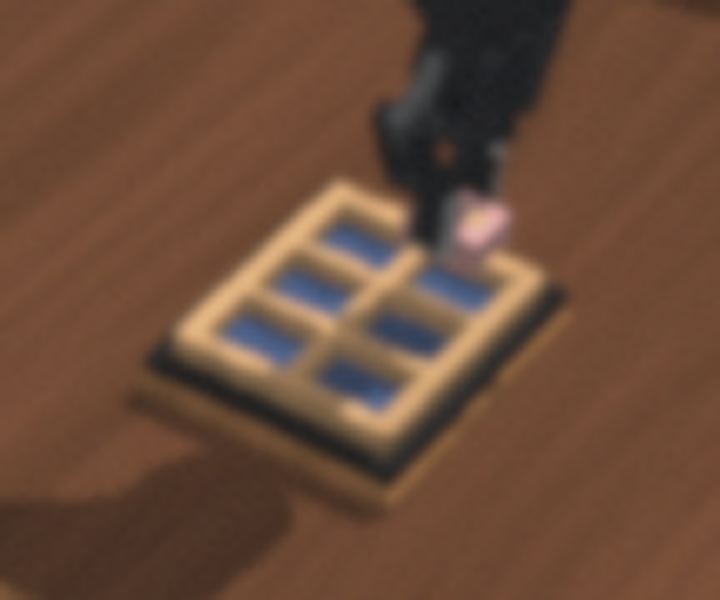

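Insert hangs studs up just above the far recess (crop px 455,285). I'll correct the position and lower it.

Request:
{"op": "servo_tool", "data": {"targets": [{"x":-0.0027,"y":0.0285,"z":0.03,"twist":0,"grip":0.2},{"x":-0.0027,"y":0.0285,"z":0.04,"twist":0,"grip":0.2},{"x":-0.0027,"y":0.0285,"z":0.04,"twist":0,"grip":0.2},{"x":-0.0027,"y":0.0285,"z":0.04,"twist":0,"grip":0.2},{"x":-0.0027,"y":0.0285,"z":0.04,"twist":0,"grip":0.2}]}}

```text
time: 6.08
eef_pos: [536.3, 332.2, 220.7]
tcp_rot: [-0.016, 3.141, 0.0]
contact_force: [0.2, 0.2, -0.6]
width: 29.2
finger_force: 25.3
```

Run:
```python
from h import *
plan(535.9,332.5,206,180.6)
```

```text
t 6.08 at [536.3 332.2 220.7] yaw -179.4 -> shift [0.0009 0.0005 0.0295] twist -0.0003 rows 1.0
```

Request:
{"op": "servo_tool", "data": {"targets": [{"x":0.0,"y":0.0,"z":0.01,"twist":0,"grip":0.2},{"x":0.0,"y":0.0,"z":0.015,"twist":0,"grip":0.2},{"x":0.0,"y":0.0,"z":0.02,"twist":0,"grip":0.2},{"x":0.0,"y":0.0,"z":0.025,"twist":0,"grip":0.2},{"x":0.0,"y":0.0,"z":0.028,"twist":0,"grip":0.2},{"x":0.0,"y":0.0,"z":0.028,"twist":0,"grip":0.2}]}}

```text
time: 6.58
eef_pos: [537.3, 333.6, 211.3]
tcp_rot: [-0.018, 3.141, -0.0]
contact_force: [-11.7, -6.0, 27.4]
width: 29.7
finger_force: 28.6
```

Contact at the rim: the insert is off by a few mm. I'll raise it and measure the case's clean edges, the ones facing away from each camera.

Request:
{"op": "servo_tool", "data": {"targets": [{"x":0.0,"y":0.0,"z":-0.04,"twist":0,"grip":0.2},{"x":0.0,"y":0.0,"z":-0.04,"twist":0,"grip":0.2},{"x":0.0,"y":0.0,"z":-0.04,"twist":0,"grip":0.2}]}}

```text
time: 6.83
eef_pos: [536.5, 333.1, 227.2]
tcp_rot: [-0.017, 3.139, 0.001]
contact_force: [0.1, 0.4, -0.3]
width: 29.3
finger_force: 25.4
```

```bash
cat >> h.py <<'E'
def prof(c,ctr,z,axis,lo,hi,span,yaw=0.6):
    "mean grey along case axis (0=x,1=y) from lo to hi mm, averaged over span of the other axis"
    g=cv2.cvtColor(c["color"],cv2.COLOR_RGB2GRAY).astype(np.float32)
    s=np.arange(lo,hi,.25); t=np.linspace(*span,40); S,T=np.meshgrid(s,t)
    a=np.radians(yaw); u=np.array([np.cos(a),np.sin(a)]); v=np.array([-u[1],u[0]])
    if axis: u,v=v,-u
    P=np.c_[(ctr+S.reshape(-1,1)*u+T.reshape(-1,1)*v),np.full(S.size,z)]
    uv=proj(c,P).astype(np.float32)
    return s,cv2.remap(g,uv[:,0].reshape(S.shape),uv[:,1].reshape(S.shape),cv2.INTER_LINEAR).mean(0)
E
python3 - <<'E'
from h import *
ctr=np.array([510.,290.])
for k in("top","scene"):
    c=pickle.load(open(f"pics/{k}0.pkl","rb"))
    for axis,half,span in((0,58,(-60,60)),(1,69,(-50,50))):
        for sg in(-1,1):
            s,p=prof(c,ctr,32,axis,sg*half-14,sg*half+14,span)
            print(k,"xy"[axis],sg*half,p[::8].round().astype(int), s[::8][0], "grad",[ (s[i],round(np.gradient(p)[i],1)) for i in np.argsort(-np.abs(np.gradient(p)))[:1]])
        # inner walls
        s,p=prof(c,ctr,32,axis,-50 if axis==0 else -66,50 if axis==0 else 66,(8,45) if axis==0 else (10,42))
        g=np.gradient(p); e=[(s[i],round(g[i],1)) for i in range(3,len(s)-3) if abs(g[i])>2 and abs(g[i])==np.abs(g[i-3:i+4]).max()]
        print("  inner",e)
E
```

```text
top x -58 [112 113 100  90  84  85 110 151 194 207 209 200 171 145] -72.0 grad [(np.float64(-58.5), np.float32(6.1))]
top x 58 [123 145 171 197 207 209 198 155 110  74  80  94 102 103] 44.0 grad [(np.float64(57.25), np.float32(-6.1))]
  inner [(np.float64(-48.0), np.float32(-3.7)), (np.float64(-45.0), np.float32(-2.2)), (np.float64(-6.75), np.float32(3.4)), (np.float64(-5.75), np.float32(3.4)), (np.float64(-3.0), np.float32(2.6)), (np.float64(3.75), np.float32(-3.5)), (np.float64(6.75), np.float32(-3.0)), (np.float64(45.25), np.float32(3.4))]
top y -69 [ 88  82  80  80  84 101 142 182 197 201 197 177 152 136] -83.0 grad [(np.float64(-71.0), np.float32(5.9))]
top y 69 [129 160 191 209 213 204 168 117  87  83  94  99 100 100] 55.0 grad [(np.float64(67.5), np.float32(-6.7))]
  inner [(np.float64(-59.5), np.float32(-4.5)), (np.float64(-26.5), np.float32(5.3)), (np.float64(-18.25), np.float32(-4.6)), (np.float64(15.0), np.float32(5.2)), (np.float64(17.75), np.float32(2.4)), (np.float64(23.75), np.float32(-4.9)), (np.float64(57.0), np.float32(5.3)), (np.float64(59.75), np.float32(2.7))]
scene x -58 [ 81  80  79  80  80  84  91 106 127 150 168 178 179 171] -72.0 grad [(np.float64(-56.0), np.float32(2.9))]
scene x 58 [112 117 126 139 154 165 170 165 152 132 110  90  73  60] 44.0 grad [(np.float64(63.0), np.float32(-2.8))]
  inner []
scene y -69 [ 85  97 110 124 141 155 165 167 163 154 142 131 122 117] -83.0 grad [(np.float64(-75.75), np.float32(2.0))]
scene y 69 [162 166 164 157 145 130 115 102  92  86  83  82  81  81] 55.0 grad [(np.float64(65.25), np.float32(-2.0))]
  inner [(np.float64(65.0), np.float32(-2.0))]
```

Run:
```python
from h import *
plan(533.8,330.4,214,180.6)
```

```text
t 6.83 at [536.5 333.1 227.2] yaw -179.4 -> shift [ 0.0056 -0.0054  0.0263] twist 0.0002 rows 1.0
```

Request:
{"op": "servo_tool", "data": {"targets": [{"x":0.005,"y":-0.004,"z":0.01,"twist":0,"grip":0.2},{"x":0.005,"y":-0.004,"z":0.02,"twist":0,"grip":0.2},{"x":0.005,"y":-0.004,"z":0.02,"twist":0,"grip":0.2},{"x":0.005,"y":-0.004,"z":0.025,"twist":0,"grip":0.2},{"x":0.005,"y":-0.004,"z":0.03,"twist":0,"grip":0.2},{"x":0.005,"y":-0.004,"z":0.035,"twist":0,"grip":0.2},{"x":0.005,"y":-0.004,"z":0.035,"twist":0,"grip":0.2}]}}

```text
time: 7.42
eef_pos: [533.4, 330.9, 207.8]
tcp_rot: [0.017, -3.14, 0.001]
contact_force: [0.4, 0.4, -1.1]
width: 29.6
finger_force: 25.4
```

Request:
{"op": "servo_tool", "data": {"targets": [{"x":0,"y":0,"z":0.004,"twist":0,"grip":0.2},{"x":0,"y":0,"z":0.008,"twist":0,"grip":0.2},{"x":0,"y":0,"z":0.008,"twist":0,"grip":0.2},{"x":0,"y":0,"z":0.008,"twist":0,"grip":0.2}]}}

```text
time: 7.75
eef_pos: [533.8, 331.1, 205.1]
tcp_rot: [-0.017, 3.141, 0.0]
contact_force: [-0.4, -0.1, 2.1]
width: 29.1
finger_force: 26.8
```

Request:
{"op": "servo_tool", "data": {"targets": [{"x":0,"y":0,"z":0,"twist":0,"grip":0.6},{"x":0,"y":0,"z":0,"twist":0,"grip":0.6},{"x":0,"y":0,"z":0,"twist":0,"grip":0.6},{"x":0,"y":0,"z":-0.06,"twist":0,"grip":0.6},{"x":0,"y":0,"z":-0.06,"twist":0,"grip":0},{"x":0,"y":0,"z":-0.06,"twist":0,"grip":0},{"x":0,"y":0,"z":-0.06,"twist":0,"grip":0},{"x":0,"y":0,"z":-0.06,"twist":0,"grip":0},{"x":0,"y":0,"z":-0.06,"twist":0,"grip":0},{"x":0,"y":0,"z":-0.06,"twist":0,"grip":0}]}}

```text
time: 8.58
eef_pos: [533.3, 330.8, 233.8]
tcp_rot: [0.017, -3.14, 0.001]
contact_force: [0.4, -0.4, 0.1]
width: 0.1
finger_force: 0.0
```

Run:
```python
from h import *
plan(533.8,330.4,207,180.6);print(observe()["width"])
c=capture("scene");pickle.dump(c,open("pics/s4.pkl","wb"))
cv2.imwrite("pics/s4.png",cv2.resize(c["color"][70:160,245:353][...,::-1],(720,600),interpolation=cv2.INTER_CUBIC))
```

```text
t 8.58 at [533.3 330.8 233.8] yaw -179.4 -> shift [-0.0011 -0.0008  0.0535] twist 0.0002 rows 1.0
0.06636601861247994
```

View pics/s4.png

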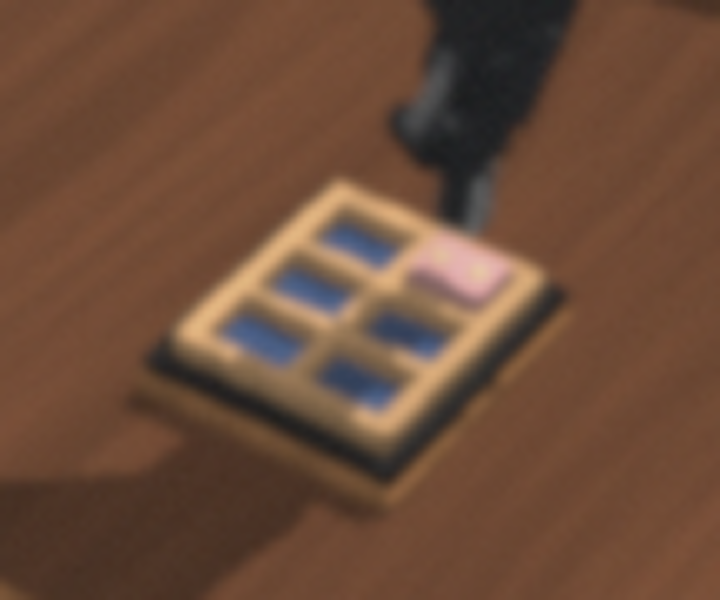

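The pink insert sits level in its recess, slightly proud (crop px 460,265). Now the push.

Request:
{"op": "servo_tool", "data": {"targets": [{"x":0,"y":0,"z":0.03,"twist":0,"grip":0},{"x":0,"y":0,"z":0.045,"twist":0,"grip":0},{"x":0,"y":0,"z":0.05,"twist":0,"grip":0},{"x":0,"y":0,"z":0.055,"twist":0,"grip":0},{"x":0,"y":0,"z":0.06,"twist":0,"grip":0},{"x":0,"y":0,"z":0.062,"twist":0,"grip":0},{"x":0,"y":0,"z":0.062,"twist":0,"grip":0},{"x":0,"y":0,"z":0.062,"twist":0,"grip":0}]}}

```text
time: 9.3
eef_pos: [533.7, 331.1, 205.1]
tcp_rot: [0.018, -3.14, 0.001]
contact_force: [-5.7, -2.6, 13.7]
width: -0.2
finger_force: 6.7
```

Request:
{"op": "servo_tool", "data": {"targets": [{"x":0,"y":0,"z":-0.07,"twist":0,"grip":0},{"x":0,"y":0,"z":-0.13,"twist":0,"grip":0.6},{"x":0,"y":0,"z":-0.13,"twist":0,"grip":0.85}]}}

```text
time: 9.55
eef_pos: [535.5, 331.8, 274.8]
tcp_rot: [-0.017, 3.132, 0.006]
contact_force: [1.1, 0.6, 1.5]
width: 22.9
finger_force: 0.0
```

```bash
cat >> h.py <<'E'
def inserts(tag):
    "robot-frame centre and yaw of the loose wanted inserts and the lid, mean of both cameras"
    cs=both(tag); ref=dict(pink=(242,202,194),green=(197,217,185),lilac=(228,205,225),blue=(171,189,216),lid=(223,152,82)); res={}
    for c in cs:
        L=[]
        for q,col in blobs(c):
            ctr,rc,wh,a=wrect(c,q,9)
            if 200<ctr[0]<800 and ctr[1]<180 and (36<wh[0]<50 and 25<wh[1]<37 or 145<wh[0]<162 and 125<wh[1]<140):
                h=max(ref,key=lambda n: -np.linalg.norm(col/np.linalg.norm(col)-np.array(ref[n])/np.linalg.norm(ref[n])) - 10*((n=="lid")!=(wh[0]>100)))
                if col[0]>1.8*col[1]: continue
                res.setdefault(h,[]).append((*rc,a))
    for n,v in res.items(): print(n,np.round(v,1).tolist(),"mean",np.mean(v,0).round(1))
    return res
E
python3 - <<'E'
from h import *
inserts("a"); plan(563.3,-218.4,260,181.2)
E
```

```text
lilac [[450.9, -336.5, 41.3], [448.3, -335.2, 42.1]] mean [ 449.6 -335.9   41.7]
blue [[532.3, -429.3, 9.0], [528.9, -428.5, 8.2]] mean [ 530.6 -428.9    8.6]
green [[565.1, -219.0, -88.6], [561.8, -217.5, -89.7]] mean [ 563.4 -218.3  -89.2]
t 9.65 at [533.9 331.1 269.7] yaw -179.4 -> shift [-0.0469 -1.0995  0.0186] twist -0.0065 rows 14.0
```

Request:
{"op": "servo_tool", "data": {"targets": [{"x":-0.042,"y":-0.99,"z":0.02,"twist":0,"grip":0.85},{"x":-0.042,"y":-0.99,"z":0.02,"twist":0,"grip":0.85},{"x":-0.042,"y":-0.99,"z":0.02,"twist":0,"grip":0.85},{"x":-0.042,"y":-0.99,"z":0.02,"twist":0,"grip":0.85},{"x":-0.042,"y":-0.99,"z":0.02,"twist":0,"grip":0.85},{"x":-0.042,"y":-0.99,"z":0.02,"twist":0,"grip":0.85},{"x":-0.042,"y":-0.99,"z":0.02,"twist":0,"grip":0.85},{"x":-0.042,"y":-0.99,"z":0.02,"twist":0,"grip":0.85},{"x":-0.042,"y":-0.99,"z":0.02,"twist":0,"grip":0.85},{"x":-0.042,"y":-0.99,"z":0.02,"twist":0,"grip":0.85},{"x":-0.042,"y":-0.99,"z":0.02,"twist":0,"grip":0.85},{"x":-0.042,"y":-0.99,"z":0.02,"twist":0,"grip":0.85}]}}

```text
time: 10.65
eef_pos: [558.9, -165.9, 256.4]
tcp_rot: [0.016, -3.138, -0.003]
contact_force: [-0.3, 0.9, -0.2]
width: 72.5
finger_force: 0.0
```

Run:
```python
from h import *
plan(563.4,-218.6,210,180.8)
```

```text
t 10.65 at [ 558.9 -165.9  256.4] yaw -179.4 -> shift [-0.0084 -0.1056  0.0926] twist -0.0026 rows 2.0
```

Request:
{"op": "servo_tool", "data": {"targets": [{"x":-0.008,"y":-0.107,"z":0.09,"twist":0,"grip":0.85},{"x":-0.008,"y":-0.107,"z":0.09,"twist":0,"grip":0.85},{"x":-0.008,"y":-0.107,"z":0.09,"twist":0,"grip":0.85},{"x":-0.008,"y":-0.107,"z":0.09,"twist":0,"grip":0.85},{"x":-0.008,"y":-0.107,"z":0.09,"twist":0,"grip":0.85},{"x":-0.008,"y":-0.107,"z":0.09,"twist":0,"grip":0.85}]}}

```text
time: 11.15
eef_pos: [564.7, -216.0, 213.9]
tcp_rot: [0.019, -3.142, -0.0]
contact_force: [0.3, 1.5, -0.4]
width: 72.7
finger_force: 0.0
```

Run:
```python
from h import *
plan(563.4,-218.6,180.5,180.8)
```

```text
t 11.15 at [ 564.7 -216.   213.9] yaw -179.3 -> shift [ 0.0026 -0.0051  0.0668] twist -0.0011 rows 1.0
```

Request:
{"op": "servo_tool", "data": {"targets": [{"x":0.002,"y":-0.004,"z":0.04,"twist":0,"grip":0.85},{"x":0.002,"y":-0.004,"z":0.066,"twist":0,"grip":0.85},{"x":0.002,"y":-0.004,"z":0.066,"twist":0,"grip":0.85},{"x":0.002,"y":-0.004,"z":0.066,"twist":0,"grip":0.3},{"x":0.002,"y":-0.004,"z":0.066,"twist":0,"grip":0.3},{"x":0.002,"y":-0.004,"z":0.066,"twist":0,"grip":0.3},{"x":0.002,"y":-0.004,"z":0.066,"twist":0,"grip":0.3},{"x":0.002,"y":-0.004,"z":0.066,"twist":0,"grip":0.3},{"x":0.002,"y":-0.004,"z":0.066,"twist":0,"grip":0.3},{"x":0.002,"y":-0.004,"z":0.066,"twist":0,"grip":0.9},{"x":0.002,"y":-0.004,"z":0.066,"twist":0,"grip":0.9},{"x":0.002,"y":-0.004,"z":0.066,"twist":0,"grip":0.9}]}}

```text
time: 12.15
eef_pos: [563.3, -219.2, 180.3]
tcp_rot: [0.017, -3.141, -0.0]
contact_force: [0.2, -0.0, 0.5]
width: 73.7
finger_force: 0.0
```

Request:
{"op": "servo_tool", "data": {"targets": [{"x":0,"y":0,"z":0,"twist":0,"grip":0.9},{"x":0,"y":0,"z":0,"twist":1,"grip":0.9},{"x":0,"y":0,"z":0,"twist":1,"grip":0.9},{"x":0,"y":0,"z":0,"twist":1,"grip":0.9},{"x":0,"y":0,"z":0,"twist":1,"grip":0.9},{"x":0,"y":0,"z":0,"twist":1,"grip":0.9},{"x":0,"y":0,"z":0,"twist":1,"grip":0.9},{"x":0,"y":0,"z":0,"twist":1,"grip":0.9},{"x":0,"y":0,"z":0,"twist":1,"grip":0.9},{"x":0,"y":0,"z":0,"twist":1,"grip":0.9},{"x":0,"y":0,"z":0,"twist":1,"grip":0.9},{"x":0,"y":0,"z":0,"twist":1,"grip":0.9}]}}

```text
time: 13.15
eef_pos: [563.4, -219.2, 180.4]
tcp_rot: [-1.988, -2.432, 0.0]
contact_force: [0.4, 0.4, 0.1]
width: 76.7
finger_force: 0.0
```

Run:
```python
from h import *
plan(563.4,-218.6,179.8,90.8); print(observe()["contact_force"])
```

```text
t 13.15 at [ 563.4 -219.2  180.4] yaw 101.5 -> shift [0.0013 0.0002 0.0012] twist 0.1186 rows 2.0
[0.4149706  0.43429659 0.14928092]
```

Request:
{"op": "servo_tool", "data": {"targets": [{"x":0,"y":0,"z":0.001,"twist":0.119,"grip":0.9},{"x":0,"y":0,"z":0.001,"twist":0.119,"grip":0.9},{"x":0,"y":0,"z":0.001,"twist":0.119,"grip":0.2},{"x":0,"y":0,"z":0.001,"twist":0.119,"grip":0.2},{"x":0,"y":0,"z":0.001,"twist":0.119,"grip":0.2},{"x":0,"y":0,"z":0.001,"twist":0.119,"grip":0.2},{"x":0,"y":0,"z":0.001,"twist":0.119,"grip":0.2},{"x":0,"y":0,"z":0.001,"twist":0.119,"grip":0.2},{"x":0,"y":0,"z":0.001,"twist":0.119,"grip":0.2},{"x":0,"y":0,"z":-0.08,"twist":0.119,"grip":0.2},{"x":0,"y":0,"z":-0.15,"twist":0.119,"grip":0.2},{"x":0,"y":0,"z":-0.15,"twist":0.119,"grip":0.2}]}}

```text
time: 14.15
eef_pos: [566.0, -220.6, 263.1]
tcp_rot: [2.19, 2.235, 0.004]
contact_force: [1.0, -1.0, 0.3]
width: 29.5
finger_force: 25.7
```

Run:
```python
from h import *
plan(481.6,330.5,260,180.6); print(observe()["width"])
```

```text
t 14.15 at [ 566.  -220.6  263.1] yaw 91.1 -> shift [ 1.1054 -0.1466 -0.003 ] twist -0.9939 rows 14.0
29.464583705596358
```

Request:
{"op": "servo_tool", "data": {"targets": [{"x":0.99,"y":-0.14,"z":-0.02,"twist":-0.99,"grip":0.2},{"x":0.99,"y":-0.14,"z":-0.02,"twist":-0.99,"grip":0.2},{"x":0.99,"y":-0.14,"z":-0.02,"twist":-0.99,"grip":0.2},{"x":0.99,"y":-0.14,"z":-0.02,"twist":-0.99,"grip":0.2},{"x":0.99,"y":-0.14,"z":-0.02,"twist":-0.99,"grip":0.2},{"x":0.99,"y":-0.14,"z":-0.02,"twist":-0.99,"grip":0.2},{"x":0.99,"y":-0.14,"z":-0.02,"twist":-0.99,"grip":0.2},{"x":0.99,"y":-0.14,"z":-0.02,"twist":-0.99,"grip":0.2},{"x":0.99,"y":-0.14,"z":-0.02,"twist":-0.99,"grip":0.2},{"x":0.99,"y":-0.14,"z":-0.02,"twist":-0.99,"grip":0.2},{"x":0.99,"y":-0.14,"z":-0.02,"twist":-0.99,"grip":0.2},{"x":0.99,"y":-0.14,"z":-0.02,"twist":-0.99,"grip":0.2}]}}

```text
time: 15.15
eef_pos: [483.0, 276.3, 265.7]
tcp_rot: [0.07, 3.14, 0.0]
contact_force: [1.3, -0.1, -0.1]
width: 29.5
finger_force: 25.7
```

Run:
```python
from h import *
plan(481.6,330.5,225,180.6); print(observe()["width"])
```

```text
t 15.15 at [483.  276.3 265.7] yaw 177.4 -> shift [0.0077 0.1082 0.0815] twist -0.035 rows 2.0
29.534927093044264
```

Request:
{"op": "servo_tool", "data": {"targets": [{"x":0.007,"y":0.107,"z":0.05,"twist":-0.035,"grip":0.2},{"x":0.007,"y":0.107,"z":0.08,"twist":-0.035,"grip":0.2},{"x":0.007,"y":0.107,"z":0.08,"twist":-0.035,"grip":0.2},{"x":0.007,"y":0.107,"z":0.08,"twist":-0.035,"grip":0.2},{"x":0.007,"y":0.107,"z":0.08,"twist":-0.035,"grip":0.2},{"x":0.007,"y":0.107,"z":0.08,"twist":-0.035,"grip":0.2},{"x":0.007,"y":0.107,"z":0.08,"twist":-0.035,"grip":0.2}]}}

```text
time: 15.73
eef_pos: [483.8, 327.0, 226.9]
tcp_rot: [-0.003, 3.14, 0.001]
contact_force: [0.7, -0.8, -0.8]
width: 29.2
finger_force: 25.7
```

Run:
```python
from h import *
plan(481.6,330.5,207,180.6); print(observe()["width"])
```

```text
t 15.73 at [483.8 327.  226.9] yaw -179.9 -> shift [0.0045 0.0069 0.0398] twist -0.0053 rows 1.0
29.240389097510896
```

Request:
{"op": "servo_tool", "data": {"targets": [{"x":0.0045,"y":0.0065,"z":0.01,"twist":-0.005,"grip":0.2},{"x":0.0045,"y":0.0065,"z":0.02,"twist":-0.005,"grip":0.2},{"x":0.0045,"y":0.0065,"z":0.025,"twist":-0.005,"grip":0.2},{"x":0.0045,"y":0.0065,"z":0.025,"twist":-0.005,"grip":0.2},{"x":0.0045,"y":0.0065,"z":0.03,"twist":-0.005,"grip":0.2},{"x":0.0045,"y":0.0065,"z":0.035,"twist":-0.005,"grip":0.2},{"x":0.0045,"y":0.0065,"z":0.04,"twist":-0.005,"grip":0.2},{"x":0.0045,"y":0.0065,"z":0.04,"twist":-0.005,"grip":0.2}]}}

```text
time: 16.4
eef_pos: [482.5, 331.1, 207.9]
tcp_rot: [-0.019, 3.137, -0.0]
contact_force: [0.8, -3.7, 7.6]
width: 29.0
finger_force: 28.0
```

Request:
{"op": "servo_tool", "data": {"targets": [{"x":0.001,"y":-0.002,"z":0,"twist":0,"grip":0.2},{"x":0.001,"y":-0.002,"z":0.0,"twist":0,"grip":0.2},{"x":0.001,"y":-0.002,"z":0.003,"twist":0,"grip":0.2},{"x":0.001,"y":-0.002,"z":0.003,"twist":0,"grip":0.2}]}}

```text
time: 16.73
eef_pos: [482.4, 330.7, 207.1]
tcp_rot: [-0.018, 3.135, 0.003]
contact_force: [2.1, -1.6, 9.1]
width: 29.6
finger_force: 28.4
```

Request:
{"op": "servo_tool", "data": {"targets": [{"x":0,"y":0,"z":-0.02,"twist":0,"grip":0.2},{"x":-0.003,"y":-0.002,"z":-0.02,"twist":0,"grip":0.2},{"x":-0.003,"y":-0.002,"z":-0.02,"twist":0,"grip":0.2},{"x":-0.003,"y":-0.002,"z":-0.02,"twist":0,"grip":0.2}]}}

```text
time: 17.07
eef_pos: [481.6, 329.0, 213.7]
tcp_rot: [0.018, -3.141, 0.0]
contact_force: [-0.2, -0.4, -0.3]
width: 29.7
finger_force: 27.2
```

Run:
```python
from h import *
plan(481.6,330.5,207,180.6); print(observe()["width"],observe()["contact_force"])
c=capture("scene");pickle.dump(c,open("pics/s5.pkl","wb"))
cv2.imwrite("pics/s5.png",cv2.resize(c["color"][75:135,275:347][...,::-1],(720,600),interpolation=cv2.INTER_CUBIC))
```

```text
t 17.07 at [481.6 329.  213.7] yaw -179.3 -> shift [-0.0001  0.0031  0.0135] twist 0.0007 rows 1.0
29.66317111817061 [-0.21731151 -0.35473572 -0.25170149]
```

View pics/s5.png

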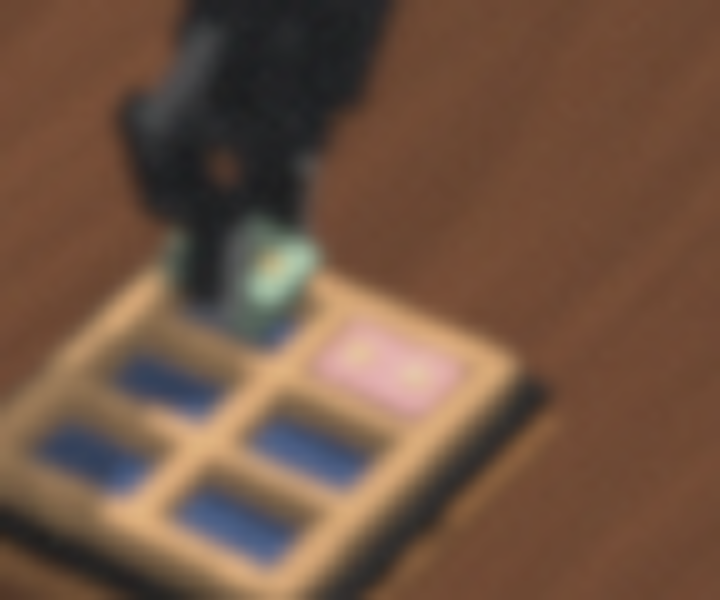

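Request:
{"op": "servo_tool", "data": {"targets": [{"x":0,"y":0,"z":0.005,"twist":0,"grip":0.2},{"x":0,"y":0,"z":0.01,"twist":0,"grip":0.2},{"x":0,"y":0,"z":0.014,"twist":0,"grip":0.2},{"x":0,"y":0,"z":0.014,"twist":0,"grip":0.2}]}}

```text
time: 17.45
eef_pos: [482.0, 329.2, 207.4]
tcp_rot: [0.019, -3.141, 0.0]
contact_force: [-0.3, -0.3, 2.3]
width: 29.2
finger_force: 27.7
```

Request:
{"op": "servo_tool", "data": {"targets": [{"x":0,"y":0,"z":0.004,"twist":0,"grip":0.2},{"x":0,"y":0,"z":0.006,"twist":0,"grip":0.2},{"x":0,"y":0,"z":0.006,"twist":0,"grip":0.2}]}}

```text
time: 17.7
eef_pos: [482.7, 329.3, 205.6]
tcp_rot: [-0.019, 3.14, 0.0]
contact_force: [-1.0, -2.6, 7.1]
width: 29.1
finger_force: 28.8
```

Request:
{"op": "servo_tool", "data": {"targets": [{"x":0,"y":0,"z":-0.002,"twist":0,"grip":0.6},{"x":0,"y":0,"z":-0.002,"twist":0,"grip":0.6},{"x":0,"y":0,"z":-0.002,"twist":0,"grip":0.6},{"x":0,"y":0,"z":-0.06,"twist":0,"grip":0.6},{"x":0,"y":0,"z":-0.06,"twist":0,"grip":0},{"x":0,"y":0,"z":-0.06,"twist":0,"grip":0},{"x":0,"y":0,"z":-0.06,"twist":0,"grip":0},{"x":0,"y":0,"z":-0.06,"twist":0,"grip":0},{"x":0,"y":0,"z":-0.06,"twist":0,"grip":0},{"x":0,"y":0,"z":-0.06,"twist":0,"grip":0}]}}

```text
time: 18.53
eef_pos: [481.5, 329.0, 233.3]
tcp_rot: [0.018, -3.14, 0.001]
contact_force: [-0.3, -0.4, -0.2]
width: 0.3
finger_force: 0.0
```

Run:
```python
from h import *
plan(481.6,330.0,205,180.6)
c=capture("scene");pickle.dump(c,open("pics/s6.pkl","wb"))
cv2.imwrite("pics/s6.png",cv2.resize(c["color"][75:135,275:347][...,::-1],(720,600),interpolation=cv2.INTER_CUBIC))
```

```text
t 18.53 at [481.5 329.  233.3] yaw -179.3 -> shift [-0.0003  0.0021  0.0566] twist 0.0008 rows 1.0
```

View pics/s6.png

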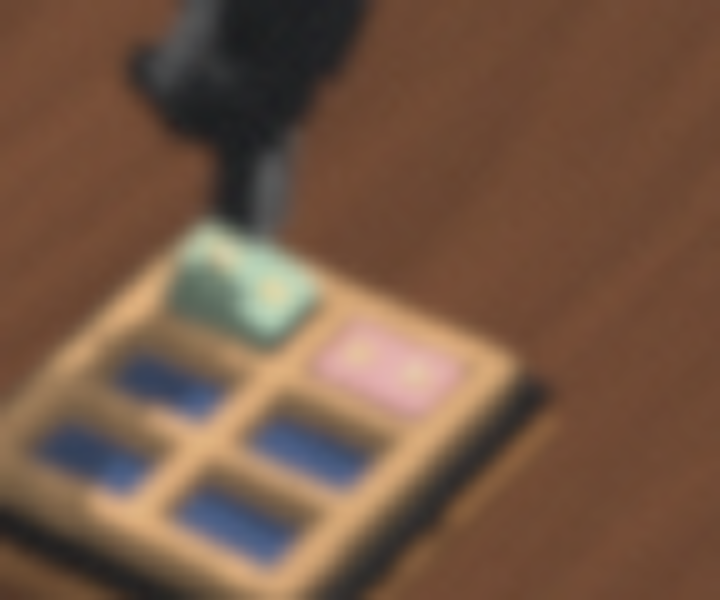

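Pink is flush. Green (crop px 245,285) is tilted, with its -x end on the rim. I'll squeeze it along x to centre it.

Request:
{"op": "servo_tool", "data": {"targets": [{"x":0,"y":0.001,"z":0,"twist":1,"grip":0.9},{"x":0,"y":0.001,"z":0,"twist":1,"grip":0.9},{"x":0,"y":0.001,"z":0,"twist":1,"grip":0.9},{"x":0,"y":0.001,"z":0,"twist":1,"grip":0.9},{"x":0,"y":0.001,"z":0,"twist":1,"grip":0.9},{"x":0,"y":0.001,"z":0,"twist":1,"grip":0.9},{"x":0,"y":0.001,"z":0,"twist":1,"grip":0.9},{"x":0,"y":0.001,"z":0,"twist":1,"grip":0.9},{"x":0,"y":0.001,"z":0,"twist":1,"grip":0.9},{"x":0,"y":0.001,"z":0,"twist":1,"grip":0.9},{"x":0,"y":0.001,"z":0,"twist":1,"grip":0.9},{"x":0,"y":0.001,"z":0,"twist":1,"grip":0.9}]}}

```text
time: 19.58
eef_pos: [481.8, 329.6, 233.9]
tcp_rot: [-2.135, -2.304, 0.001]
contact_force: [-1.0, 0.1, -1.3]
width: 76.8
finger_force: 0.0
```

Run:
```python
from h import *
plan(482.5,329.5,206.5,90.6)
```

```text
t 19.58 at [481.8 329.6 233.9] yaw 94.4 -> shift [-0.0003  0.0015  0.0548] twist 0.0419 rows 1.0
```

Request:
{"op": "servo_tool", "data": {"targets": [{"x":0,"y":0.002,"z":0.03,"twist":0.042,"grip":0.9},{"x":0,"y":0.002,"z":0.053,"twist":0.042,"grip":0.9},{"x":0,"y":0.002,"z":0.053,"twist":0.042,"grip":0.9},{"x":0,"y":0.002,"z":0.053,"twist":0.042,"grip":0.4},{"x":0,"y":0.002,"z":0.053,"twist":0.042,"grip":0.4},{"x":0,"y":0.002,"z":0.053,"twist":0.042,"grip":0.4},{"x":0,"y":0.002,"z":0.053,"twist":0.042,"grip":0.4},{"x":0,"y":0.002,"z":0.053,"twist":0.042,"grip":0.4},{"x":0,"y":0.002,"z":0.053,"twist":0.042,"grip":0.4}]}}

```text
time: 20.33
eef_pos: [483.1, 329.9, 208.4]
tcp_rot: [2.202, 2.24, 0.002]
contact_force: [-0.9, 0.3, 2.4]
width: 40.2
finger_force: 24.9
```

Run:
```python
from h import *
plan(482.5,329.5,206.5,90.6); o=observe(); print(o["width"],o["finger_force"],o["contact_force"])
```

```text
t 20.33 at [483.1 329.9 208.4] yaw 91.0 -> shift [-0.0007 -0.0013  0.0039] twist 0.004 rows 1.0
40.178214043669996 24.939033316913992 [-0.91676321  0.28250403  2.37864891]
```

Request:
{"op": "servo_tool", "data": {"targets": [{"x":0,"y":0,"z":0.004,"twist":0,"grip":0.4},{"x":0,"y":0,"z":0.006,"twist":0,"grip":0.4},{"x":0,"y":0,"z":0.006,"twist":0,"grip":0.8},{"x":0,"y":0,"z":0.002,"twist":0,"grip":0.8},{"x":0,"y":0,"z":0.0,"twist":0,"grip":0.8},{"x":0,"y":0,"z":-0.05,"twist":0,"grip":0.8},{"x":0,"y":0,"z":-0.1,"twist":0,"grip":0.8},{"x":0,"y":0,"z":-0.1,"twist":0,"grip":0.8}]}}

```text
time: 21.0
eef_pos: [484.5, 330.5, 262.6]
tcp_rot: [2.201, 2.238, 0.012]
contact_force: [0.9, 0.3, 1.4]
width: 68.2
finger_force: 0.0
```

Run:
```python
from h import *
c=capture("scene");pickle.dump(c,open("pics/s7.pkl","wb"))
cv2.imwrite("pics/s7.png",cv2.resize(c["color"][75:135,275:347][...,::-1],(720,600),interpolation=cv2.INTER_CUBIC))
plan(482.5,329.5,206.5,90.6)
```

```text
t 21.05 at [483.9 330.2 260.6] yaw 91.0 -> shift [-0.0015 -0.0034  0.1082] twist 0.0039 rows 2.0
```

View pics/s7.png

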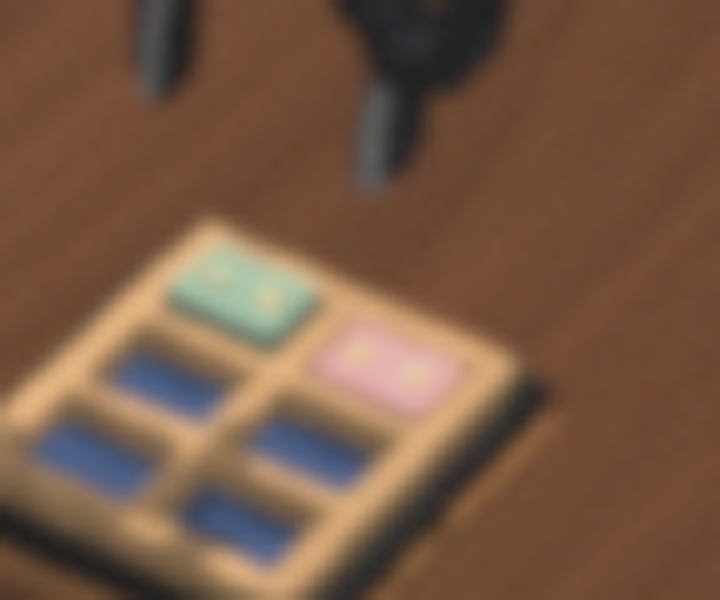

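Green is now level in its recess, proud (crop px 245,290), and pink is flush. Push green.

Request:
{"op": "servo_tool", "data": {"targets": [{"x":0,"y":-0.001,"z":0.05,"twist":0,"grip":0},{"x":0,"y":-0.001,"z":0.05,"twist":0,"grip":0},{"x":0,"y":-0.001,"z":0.05,"twist":0,"grip":0},{"x":0,"y":-0.001,"z":0.05,"twist":0,"grip":0},{"x":0,"y":-0.001,"z":0.08,"twist":0,"grip":0},{"x":0,"y":-0.001,"z":0.095,"twist":0,"grip":0},{"x":0,"y":-0.001,"z":0.1,"twist":0,"grip":0},{"x":0,"y":-0.001,"z":0.105,"twist":0,"grip":0},{"x":0,"y":-0.001,"z":0.11,"twist":0,"grip":0},{"x":0,"y":-0.001,"z":0.113,"twist":0,"grip":0},{"x":0,"y":-0.001,"z":0.113,"twist":0,"grip":0},{"x":0,"y":-0.001,"z":0.113,"twist":0,"grip":0}]}}

```text
time: 22.05
eef_pos: [483.0, 330.1, 205.0]
tcp_rot: [2.202, 2.24, -0.002]
contact_force: [-9.3, -4.0, 24.1]
width: -0.0
finger_force: 12.0
```

Request:
{"op": "servo_tool", "data": {"targets": [{"x":0,"y":0,"z":-0.07,"twist":0,"grip":0},{"x":0,"y":0,"z":-0.13,"twist":0,"grip":0.9},{"x":0,"y":0,"z":-0.13,"twist":0,"grip":0.9},{"x":0,"y":0,"z":-0.13,"twist":0,"grip":0.9},{"x":0,"y":0,"z":-0.13,"twist":0,"grip":0.9}]}}

```text
time: 22.47
eef_pos: [482.0, 329.6, 265.9]
tcp_rot: [-2.203, -2.24, 0.001]
contact_force: [-0.3, 0.1, -0.3]
width: 48.0
finger_force: 0.0
```

Run:
```python
from h import *
inserts("b"); plan(449.6,-336.0,260,131.7)
```

```text
lilac [[440.7, -298.6, 41.0], [437.8, -297.1, 39.2]] mean [ 439.2 -297.8   40.1]
blue [[532.2, -429.4, 8.5], [529.0, -428.6, 8.4]] mean [ 530.6 -429.     8.5]
lid [[497.5, -22.2, -89.0], [492.6, -18.1, -88.6]] mean [495.  -20.2 -88.8]
t 22.57 at [481.7 329.4 264.6] yaw 90.9 -> shift [-1.3296 -0.0862  0.011 ] twist -0.4528 rows 16.0
```

Request:
{"op": "servo_tool", "data": {"targets": [{"x":-0.95,"y":-0.08,"z":0,"twist":-0.44,"grip":0.9},{"x":-0.95,"y":-0.08,"z":0,"twist":-0.44,"grip":0.9},{"x":-0.95,"y":-0.08,"z":0,"twist":-0.44,"grip":0.9},{"x":-0.95,"y":-0.08,"z":0,"twist":-0.44,"grip":0.9},{"x":-0.95,"y":-0.08,"z":0,"twist":-0.44,"grip":0.9},{"x":-0.95,"y":-0.08,"z":0,"twist":-0.44,"grip":0.9},{"x":-0.95,"y":-0.08,"z":0,"twist":-0.44,"grip":0.9},{"x":-0.95,"y":-0.08,"z":0,"twist":-0.44,"grip":0.9},{"x":-0.95,"y":-0.08,"z":0,"twist":-0.44,"grip":0.9},{"x":-0.95,"y":-0.08,"z":0,"twist":-0.44,"grip":0.9},{"x":-0.95,"y":-0.08,"z":0,"twist":-0.44,"grip":0.9},{"x":-0.95,"y":-0.08,"z":0,"twist":-0.44,"grip":0.9}]}}

```text
time: 23.57
eef_pos: [449.1, -147.2, 265.1]
tcp_rot: [-1.314, -2.851, -0.001]
contact_force: [0.4, 0.0, 0.2]
width: 77.1
finger_force: 0.0
```

Run:
```python
from h import *
plan(439.3,-298.2,220,130.5)
```

```text
t 23.57 at [ 449.1 -147.2  265.1] yaw 130.5 -> shift [-0.217  -0.2111  0.0898] twist 0.0003 rows 4.0
```

Request:
{"op": "servo_tool", "data": {"targets": [{"x":-0.217,"y":-0.211,"z":0.03,"twist":0,"grip":0.9},{"x":-0.217,"y":-0.211,"z":0.06,"twist":0,"grip":0.9},{"x":-0.217,"y":-0.211,"z":0.09,"twist":0,"grip":0.9},{"x":-0.217,"y":-0.211,"z":0.09,"twist":0,"grip":0.9},{"x":-0.217,"y":-0.211,"z":0.09,"twist":0,"grip":0.9},{"x":-0.217,"y":-0.211,"z":0.09,"twist":0,"grip":0.9},{"x":-0.217,"y":-0.211,"z":0.09,"twist":0,"grip":0.9},{"x":-0.217,"y":-0.211,"z":0.09,"twist":0,"grip":0.9}]}}

```text
time: 24.23
eef_pos: [440.6, -295.4, 220.9]
tcp_rot: [-1.312, -2.854, -0.001]
contact_force: [0.2, -0.2, -0.8]
width: 76.8
finger_force: 0.0
```

Run:
```python
from h import *
plan(439.3,-298.2,180,130.5)
```

```text
t 24.23 at [ 440.6 -295.4  220.9] yaw 130.6 -> shift [-0.0026 -0.0057  0.0819] twist 0.0013 rows 1.0
```

Request:
{"op": "servo_tool", "data": {"targets": [{"x":-0.0026,"y":-0.0055,"z":0.05,"twist":0,"grip":0.9},{"x":-0.0026,"y":-0.0055,"z":0.082,"twist":0,"grip":0.9},{"x":-0.0026,"y":-0.0055,"z":0.082,"twist":0,"grip":0.9},{"x":-0.0026,"y":-0.0055,"z":0.082,"twist":0,"grip":0.3},{"x":-0.0026,"y":-0.0055,"z":0.082,"twist":0,"grip":0.3},{"x":-0.0026,"y":-0.0055,"z":0.082,"twist":0,"grip":0.3},{"x":-0.0026,"y":-0.0055,"z":0.082,"twist":0,"grip":0.3},{"x":-0.0026,"y":-0.0055,"z":0.082,"twist":0,"grip":0.3},{"x":-0.0026,"y":-0.0055,"z":0.082,"twist":0,"grip":0.3},{"x":-0.0026,"y":-0.0055,"z":0.082,"twist":0,"grip":0.9},{"x":-0.0026,"y":-0.0055,"z":0.082,"twist":0,"grip":0.9},{"x":-0.0026,"y":-0.0055,"z":0.082,"twist":0,"grip":0.9}]}}

```text
time: 25.23
eef_pos: [439.2, -299.2, 180.2]
tcp_rot: [-1.314, -2.853, 0.0]
contact_force: [1.1, 0.1, 0.3]
width: 74.1
finger_force: 0.0
```

Request:
{"op": "servo_tool", "data": {"targets": [{"x":0,"y":0,"z":0,"twist":0,"grip":0.9},{"x":0,"y":0,"z":0,"twist":1,"grip":0.9},{"x":0,"y":0,"z":0,"twist":1,"grip":0.9},{"x":0,"y":0,"z":0,"twist":1,"grip":0.9},{"x":0,"y":0,"z":0,"twist":1,"grip":0.9},{"x":0,"y":0,"z":0,"twist":1,"grip":0.9},{"x":0,"y":0,"z":0,"twist":1,"grip":0.9},{"x":0,"y":0,"z":0,"twist":1,"grip":0.9},{"x":0,"y":0,"z":0,"twist":1,"grip":0.9},{"x":0,"y":0,"z":0,"twist":1,"grip":0.9},{"x":0,"y":0,"z":0,"twist":1,"grip":0.9},{"x":0,"y":0,"z":0,"twist":1,"grip":0.9}]}}

```text
time: 26.23
eef_pos: [439.2, -299.2, 180.0]
tcp_rot: [-2.83, -1.362, 0.0]
contact_force: [0.4, -0.3, 0.3]
width: 77.1
finger_force: 0.0
```

Run:
```python
from h import *
plan(439.3,-298.2,179.5,40.5)
```

```text
t 26.23 at [ 439.2 -299.2  180. ] yaw 51.4 -> shift [ 0.0017 -0.0012  0.001 ] twist 0.1212 rows 2.0
```

Request:
{"op": "servo_tool", "data": {"targets": [{"x":0,"y":0,"z":0,"twist":0.121,"grip":0.9},{"x":0,"y":0,"z":0,"twist":0.121,"grip":0.9},{"x":0,"y":0,"z":0,"twist":0.121,"grip":0.2},{"x":0,"y":0,"z":0,"twist":0.121,"grip":0.2},{"x":0,"y":0,"z":0,"twist":0.121,"grip":0.2},{"x":0,"y":0,"z":0,"twist":0.121,"grip":0.2},{"x":0,"y":0,"z":0,"twist":0.121,"grip":0.2},{"x":0,"y":0,"z":0,"twist":0.121,"grip":0.2},{"x":0,"y":0,"z":0,"twist":0.121,"grip":0.2},{"x":0,"y":0,"z":-0.08,"twist":0.121,"grip":0.2},{"x":0,"y":0,"z":-0.15,"twist":0.121,"grip":0.2},{"x":0,"y":0,"z":-0.15,"twist":0.121,"grip":0.2}]}}

```text
time: 27.23
eef_pos: [441.3, -301.1, 261.8]
tcp_rot: [2.933, 1.094, 0.007]
contact_force: [0.8, -0.9, 1.5]
width: 29.4
finger_force: 25.2
```

Run:
```python
from h import *
plan(483.3,246.2,255,0.6); print(observe()["width"])
```

```text
t 27.23 at [ 441.3 -301.1  261.8] yaw 40.9 -> shift [ 0.7802 -0.7725  0.0047] twist 0.4478 rows 14.0
29.44000850035411
```

Request:
{"op": "servo_tool", "data": {"targets": [{"x":0.76,"y":-0.75,"z":-0.01,"twist":0.448,"grip":0.2},{"x":0.76,"y":-0.75,"z":-0.01,"twist":0.448,"grip":0.2},{"x":0.76,"y":-0.75,"z":-0.01,"twist":0.448,"grip":0.2},{"x":0.76,"y":-0.75,"z":-0.01,"twist":0.448,"grip":0.2},{"x":0.76,"y":-0.75,"z":-0.01,"twist":0.448,"grip":0.2},{"x":0.76,"y":-0.75,"z":-0.01,"twist":0.448,"grip":0.2},{"x":0.76,"y":-0.75,"z":-0.01,"twist":0.448,"grip":0.2},{"x":0.76,"y":-0.75,"z":-0.01,"twist":0.448,"grip":0.2},{"x":0.76,"y":-0.75,"z":-0.01,"twist":0.448,"grip":0.2},{"x":0.76,"y":-0.75,"z":-0.01,"twist":0.448,"grip":0.2},{"x":0.76,"y":-0.75,"z":-0.01,"twist":0.448,"grip":0.2},{"x":0.76,"y":-0.75,"z":-0.01,"twist":0.448,"grip":0.2}]}}

```text
time: 28.23
eef_pos: [476.7, 180.6, 259.7]
tcp_rot: [-3.142, -0.016, -0.001]
contact_force: [1.7, 0.0, -0.7]
width: 29.4
finger_force: 25.2
```

Run:
```python
from h import *
plan(483.3,246.2,225,0.6); print(observe()["width"])
```

```text
t 28.23 at [476.7 180.6 259.7] yaw 0.6 -> shift [ 0.0145 -0.1311  0.0694] twist -0.0002 rows 2.0
29.392349943813823
```

Request:
{"op": "servo_tool", "data": {"targets": [{"x":0.014,"y":-0.13,"z":0.02,"twist":0,"grip":0.2},{"x":0.014,"y":-0.13,"z":0.05,"twist":0,"grip":0.2},{"x":0.014,"y":-0.13,"z":0.07,"twist":0,"grip":0.2},{"x":0.014,"y":-0.13,"z":0.07,"twist":0,"grip":0.2},{"x":0.014,"y":-0.13,"z":0.07,"twist":0,"grip":0.2},{"x":0.014,"y":-0.13,"z":0.07,"twist":0,"grip":0.2},{"x":0.014,"y":-0.13,"z":0.07,"twist":0,"grip":0.2},{"x":0.014,"y":-0.13,"z":0.07,"twist":0,"grip":0.2},{"x":0.014,"y":-0.13,"z":0.07,"twist":0,"grip":0.2},{"x":0.014,"y":-0.13,"z":0.07,"twist":0,"grip":0.2}]}}

```text
time: 29.07
eef_pos: [483.7, 243.0, 225.2]
tcp_rot: [-3.141, -0.014, -0.001]
contact_force: [0.1, 0.2, -1.4]
width: 29.5
finger_force: 25.2
```

Run:
```python
from h import *
plan(483.3,246.2,207,0.6); print(observe()["width"])
```

```text
t 29.07 at [483.7 243.  225.2] yaw 0.5 -> shift [-0.0008 -0.0063  0.0364] twist -0.001 rows 1.0
29.514863749581032
```

Request:
{"op": "servo_tool", "data": {"targets": [{"x":-0.0008,"y":-0.0063,"z":0.005,"twist":0,"grip":0.2},{"x":-0.0008,"y":-0.0063,"z":0.01,"twist":0,"grip":0.2},{"x":-0.0008,"y":-0.0063,"z":0.015,"twist":0,"grip":0.2},{"x":-0.0008,"y":-0.0063,"z":0.02,"twist":0,"grip":0.2},{"x":-0.0008,"y":-0.0063,"z":0.025,"twist":0,"grip":0.2},{"x":-0.0008,"y":-0.0063,"z":0.029,"twist":0,"grip":0.2},{"x":-0.0008,"y":-0.0063,"z":0.029,"twist":0,"grip":0.2}]}}

```text
time: 29.65
eef_pos: [482.8, 246.6, 209.5]
tcp_rot: [3.141, 0.015, -0.002]
contact_force: [-0.6, -0.2, 0.0]
width: 29.0
finger_force: 25.3
```

Request:
{"op": "servo_tool", "data": {"targets": [{"x":0,"y":0,"z":0.003,"twist":0,"grip":0.2},{"x":0,"y":0,"z":0.006,"twist":0,"grip":0.2},{"x":0,"y":0,"z":0.009,"twist":0,"grip":0.2},{"x":0,"y":0,"z":0.009,"twist":0,"grip":0.2},{"x":0,"y":0,"z":0.009,"twist":0,"grip":0.2}]}}

```text
time: 30.07
eef_pos: [483.0, 246.6, 205.6]
tcp_rot: [3.141, 0.015, -0.0]
contact_force: [0.9, 0.6, -1.3]
width: 29.3
finger_force: 25.3
```

Cleanly in. Release, lift, close and push.

Request:
{"op": "servo_tool", "data": {"targets": [{"x":0,"y":0,"z":0,"twist":0,"grip":0.6},{"x":0,"y":0,"z":0,"twist":0,"grip":0.6},{"x":0,"y":0,"z":0,"twist":0,"grip":0.6},{"x":0,"y":0,"z":-0.06,"twist":0,"grip":0.6},{"x":0,"y":0,"z":-0.06,"twist":0,"grip":0},{"x":0,"y":0,"z":-0.06,"twist":0,"grip":0},{"x":0,"y":0,"z":-0.06,"twist":0,"grip":0},{"x":0,"y":0,"z":-0.06,"twist":0,"grip":0},{"x":0,"y":0,"z":-0.06,"twist":0,"grip":0},{"x":0,"y":0,"z":-0.03,"twist":0,"grip":0},{"x":0,"y":0,"z":-0.02,"twist":0,"grip":0},{"x":0,"y":0,"z":-0.015,"twist":0,"grip":0}]}}

```text
time: 31.07
eef_pos: [482.3, 246.4, 211.7]
tcp_rot: [3.141, 0.015, -0.006]
contact_force: [-2.7, -0.6, 5.3]
width: -0.0
finger_force: 2.6
```

Request:
{"op": "servo_tool", "data": {"targets": [{"x":0,"y":0,"z":0.003,"twist":0,"grip":0},{"x":0,"y":0,"z":0.008,"twist":0,"grip":0},{"x":0,"y":0,"z":0.013,"twist":0,"grip":0},{"x":0,"y":0,"z":0.018,"twist":0,"grip":0},{"x":0,"y":0,"z":0.019,"twist":0,"grip":0},{"x":0,"y":0,"z":0.019,"twist":0,"grip":0}]}}

```text
time: 31.57
eef_pos: [483.4, 246.7, 205.1]
tcp_rot: [3.141, 0.016, -0.0]
contact_force: [-4.7, -2.0, 10.6]
width: 0.0
finger_force: 5.1
```

Request:
{"op": "servo_tool", "data": {"targets": [{"x":0,"y":0,"z":-0.07,"twist":0,"grip":0},{"x":0,"y":0,"z":-0.13,"twist":0,"grip":0.7},{"x":0,"y":0,"z":-0.13,"twist":0,"grip":0.7},{"x":0,"y":0,"z":-0.13,"twist":0,"grip":0.7},{"x":0,"y":0,"z":-0.13,"twist":0,"grip":0.7}]}}

```text
time: 31.98
eef_pos: [482.8, 246.6, 268.4]
tcp_rot: [3.142, 0.015, -0.0]
contact_force: [-1.4, 0.2, -0.3]
width: 48.3
finger_force: 0.0
```

Run:
```python
from h import *
inserts("c"); plan(530.6,-429.5,255,8.5)
```

```text
blue [[532.2, -429.4, 8.5], [529.0, -428.5, 8.1]] mean [ 530.6 -428.9    8.3]
t 32.08 at [482.4 246.4 267.2] yaw 0.6 -> shift [0.0833 1.3527 0.0252] twist -0.0883 rows 17.0
```

Request:
{"op": "servo_tool", "data": {"targets": [{"x":0.06,"y":0.98,"z":0,"twist":-0.086,"grip":0.7},{"x":0.06,"y":0.98,"z":0,"twist":-0.086,"grip":0.7},{"x":0.06,"y":0.98,"z":0,"twist":-0.086,"grip":0.7},{"x":0.06,"y":0.98,"z":0,"twist":-0.086,"grip":0.7},{"x":0.06,"y":0.98,"z":0,"twist":-0.086,"grip":0.7},{"x":0.06,"y":0.98,"z":0,"twist":-0.086,"grip":0.7},{"x":0.06,"y":0.98,"z":0,"twist":-0.086,"grip":0.7},{"x":0.06,"y":0.98,"z":0,"twist":-0.086,"grip":0.7},{"x":0.06,"y":0.98,"z":0,"twist":-0.086,"grip":0.7},{"x":0.06,"y":0.98,"z":0,"twist":-0.086,"grip":0.7},{"x":0.06,"y":0.98,"z":0,"twist":-0.086,"grip":0.7},{"x":0.06,"y":0.98,"z":0,"twist":-0.086,"grip":0.7}]}}

```text
time: 33.08
eef_pos: [517.1, -245.5, 267.2]
tcp_rot: [-3.132, -0.225, 0.003]
contact_force: [0.8, -0.1, 0.1]
width: 59.3
finger_force: 0.0
```

Run:
```python
from h import *
plan(530.6,-429.5,220,8.3)
```

```text
t 33.08 at [ 517.1 -245.5  267.2] yaw 8.2 -> shift [-0.0258  0.3683  0.094 ] twist -0.0008 rows 5.0
```

Request:
{"op": "servo_tool", "data": {"targets": [{"x":-0.026,"y":0.366,"z":0.02,"twist":0,"grip":0.7},{"x":-0.026,"y":0.366,"z":0.04,"twist":0,"grip":0.7},{"x":-0.026,"y":0.366,"z":0.06,"twist":0,"grip":0.7},{"x":-0.026,"y":0.366,"z":0.09,"twist":0,"grip":0.7},{"x":-0.026,"y":0.366,"z":0.09,"twist":0,"grip":0.7},{"x":-0.026,"y":0.366,"z":0.09,"twist":0,"grip":0.7},{"x":-0.026,"y":0.366,"z":0.09,"twist":0,"grip":0.7},{"x":-0.026,"y":0.366,"z":0.09,"twist":0,"grip":0.7},{"x":-0.026,"y":0.366,"z":0.09,"twist":0,"grip":0.7},{"x":-0.026,"y":0.366,"z":0.09,"twist":0,"grip":0.7}]}}

```text
time: 33.92
eef_pos: [531.7, -424.8, 224.2]
tcp_rot: [3.133, 0.229, 0.0]
contact_force: [-0.1, 0.6, 0.6]
width: 59.7
finger_force: 0.0
```

Run:
```python
from h import *
plan(530.6,-429.5,180,8.3)
```

```text
t 33.92 at [ 531.7 -424.8  224.2] yaw 8.4 -> shift [-0.0036  0.0089  0.0884] twist 0.0009 rows 2.0
```

Request:
{"op": "servo_tool", "data": {"targets": [{"x":-0.0035,"y":0.009,"z":0.05,"twist":0,"grip":0.7},{"x":-0.0035,"y":0.009,"z":0.087,"twist":0,"grip":0.7},{"x":-0.0035,"y":0.009,"z":0.087,"twist":0,"grip":0.7},{"x":-0.0035,"y":0.009,"z":0.087,"twist":0,"grip":0.2},{"x":-0.0035,"y":0.009,"z":0.087,"twist":0,"grip":0.2},{"x":-0.0035,"y":0.009,"z":0.087,"twist":0,"grip":0.2},{"x":-0.0035,"y":0.009,"z":0.087,"twist":0,"grip":0.2},{"x":-0.0035,"y":0.009,"z":0.087,"twist":0,"grip":0.2},{"x":-0.0035,"y":0.009,"z":0.087,"twist":0,"grip":0.2},{"x":-0.0035,"y":0.009,"z":0.087,"twist":0,"grip":0.7},{"x":-0.0035,"y":0.009,"z":0.087,"twist":0,"grip":0.7},{"x":-0.0035,"y":0.009,"z":0.087,"twist":0,"grip":0.7}]}}

```text
time: 34.92
eef_pos: [530.1, -430.6, 179.9]
tcp_rot: [-3.133, -0.227, 0.001]
contact_force: [0.5, 0.7, -0.7]
width: 59.8
finger_force: 0.0
```

Request:
{"op": "servo_tool", "data": {"targets": [{"x":0,"y":0,"z":0,"twist":0,"grip":0.72},{"x":0,"y":0,"z":0,"twist":-1,"grip":0.72},{"x":0,"y":0,"z":0,"twist":-1,"grip":0.72},{"x":0,"y":0,"z":0,"twist":-1,"grip":0.72},{"x":0,"y":0,"z":0,"twist":-1,"grip":0.72},{"x":0,"y":0,"z":0,"twist":-1,"grip":0.72},{"x":0,"y":0,"z":0,"twist":-1,"grip":0.72},{"x":0,"y":0,"z":0,"twist":-1,"grip":0.72},{"x":0,"y":0,"z":0,"twist":-1,"grip":0.72},{"x":0,"y":0,"z":0,"twist":-1,"grip":0.72},{"x":0,"y":0,"z":0,"twist":-1,"grip":0.72},{"x":0,"y":0,"z":0,"twist":-1,"grip":0.72}]}}

```text
time: 35.92
eef_pos: [530.1, -430.7, 179.8]
tcp_rot: [-2.27, -2.171, 0.0]
contact_force: [0.2, 0.2, 0.0]
width: 61.8
finger_force: 0.0
```

Run:
```python
from h import *
plan(530.6,-429.5,180,98.3); print(observe()["width"])
```

```text
t 35.92 at [ 530.1 -430.7  179.8] yaw 87.4 -> shift [ 0.0024  0.0009 -0.0004] twist -0.1208 rows 2.0
61.800599533100375
```

Request:
{"op": "servo_tool", "data": {"targets": [{"x":0,"y":0,"z":0,"twist":-0.121,"grip":0.72},{"x":0,"y":0,"z":0,"twist":-0.121,"grip":0.72},{"x":0,"y":0,"z":0,"twist":-0.121,"grip":0.3},{"x":0,"y":0,"z":0,"twist":-0.121,"grip":0.3},{"x":0,"y":0,"z":0,"twist":-0.121,"grip":0.3},{"x":0,"y":0,"z":0,"twist":-0.121,"grip":0.3},{"x":0,"y":0,"z":0,"twist":-0.121,"grip":0.3},{"x":0,"y":0,"z":0,"twist":-0.121,"grip":0.3},{"x":0,"y":0,"z":-0.08,"twist":-0.121,"grip":0.3},{"x":0,"y":0,"z":-0.15,"twist":-0.121,"grip":0.3},{"x":0,"y":0,"z":-0.15,"twist":-0.121,"grip":0.3}]}}

```text
time: 36.83
eef_pos: [532.2, -432.7, 263.5]
tcp_rot: [2.053, 2.36, -0.003]
contact_force: [1.1, -1.7, 1.2]
width: 39.3
finger_force: 26.0
```

Run:
```python
from h import *
plan(483.0,288.4,255,90.6); print(observe()["width"])
```

```text
t 36.83 at [ 532.2 -432.7  263.5] yaw 98.0 -> shift [1.442  0.1023 0.0018] twist 0.0818 rows 18.0
39.300372141580695
```

Request:
{"op": "servo_tool", "data": {"targets": [{"x":0.99,"y":0.07,"z":-0.02,"twist":0.082,"grip":0.3},{"x":0.99,"y":0.07,"z":-0.02,"twist":0.082,"grip":0.3},{"x":0.99,"y":0.07,"z":-0.02,"twist":0.082,"grip":0.3},{"x":0.99,"y":0.07,"z":-0.02,"twist":0.082,"grip":0.3},{"x":0.99,"y":0.07,"z":-0.02,"twist":0.082,"grip":0.3},{"x":0.99,"y":0.07,"z":-0.02,"twist":0.082,"grip":0.3},{"x":0.99,"y":0.07,"z":-0.02,"twist":0.082,"grip":0.3},{"x":0.99,"y":0.07,"z":-0.02,"twist":0.082,"grip":0.3},{"x":0.99,"y":0.07,"z":-0.02,"twist":0.082,"grip":0.3},{"x":0.99,"y":0.07,"z":-0.02,"twist":0.082,"grip":0.3},{"x":0.99,"y":0.07,"z":-0.02,"twist":0.082,"grip":0.3},{"x":0.99,"y":0.07,"z":-0.02,"twist":0.082,"grip":0.3}]}}

```text
time: 37.83
eef_pos: [495.6, 66.6, 265.4]
tcp_rot: [2.21, 2.232, 0.001]
contact_force: [0.3, 0.0, 0.4]
width: 39.2
finger_force: 26.0
```

Run:
```python
from h import *
plan(483.0,288.4,245,90.6); print(observe()["width"])
```

```text
t 37.83 at [495.6  66.6 265.4] yaw 90.6 -> shift [ 0.4439 -0.0207  0.0408] twist -0.0002 rows 6.0
39.16329883688877
```

Request:
{"op": "servo_tool", "data": {"targets": [{"x":0.442,"y":-0.021,"z":0,"twist":0,"grip":0.3},{"x":0.442,"y":-0.021,"z":0,"twist":0,"grip":0.3},{"x":0.442,"y":-0.021,"z":0.02,"twist":0,"grip":0.3},{"x":0.442,"y":-0.021,"z":0.04,"twist":0,"grip":0.3},{"x":0.442,"y":-0.021,"z":0.06,"twist":0,"grip":0.3},{"x":0.442,"y":-0.021,"z":0.08,"twist":0,"grip":0.3},{"x":0.442,"y":-0.021,"z":0.08,"twist":0,"grip":0.3},{"x":0.442,"y":-0.021,"z":0.08,"twist":0,"grip":0.3},{"x":0.442,"y":-0.021,"z":0.08,"twist":0,"grip":0.3},{"x":0.442,"y":-0.021,"z":0.08,"twist":0,"grip":0.3},{"x":0.442,"y":-0.021,"z":0.08,"twist":0,"grip":0.3}]}}

```text
time: 38.75
eef_pos: [484.2, 284.3, 226.1]
tcp_rot: [2.211, 2.23, 0.002]
contact_force: [-0.6, -0.9, -0.9]
width: 39.0
finger_force: 26.0
```

Run:
```python
from h import *
plan(483.0,288.4,208,90.6); print(observe()["width"])
```

```text
t 38.75 at [484.2 284.3 226.1] yaw 90.5 -> shift [ 0.0082 -0.0023  0.0362] twist -0.0013 rows 1.0
39.016997748412166
```

Request:
{"op": "servo_tool", "data": {"targets": [{"x":0.008,"y":-0.0018,"z":0.005,"twist":0,"grip":0.3},{"x":0.008,"y":-0.0018,"z":0.01,"twist":0,"grip":0.3},{"x":0.008,"y":-0.0018,"z":0.015,"twist":0,"grip":0.3},{"x":0.008,"y":-0.0018,"z":0.02,"twist":0,"grip":0.3},{"x":0.008,"y":-0.0018,"z":0.025,"twist":0,"grip":0.3},{"x":0.008,"y":-0.0018,"z":0.03,"twist":0,"grip":0.3},{"x":0.008,"y":-0.0018,"z":0.03,"twist":0,"grip":0.3}]}}

```text
time: 39.33
eef_pos: [482.5, 289.1, 209.6]
tcp_rot: [-2.21, -2.233, 0.001]
contact_force: [0.9, 0.4, -0.5]
width: 39.3
finger_force: 26.0
```

Request:
{"op": "servo_tool", "data": {"targets": [{"x":0,"y":0,"z":0.003,"twist":0,"grip":0.3},{"x":0,"y":0,"z":0.006,"twist":0,"grip":0.3},{"x":0,"y":0,"z":0.008,"twist":0,"grip":0.3},{"x":0,"y":0,"z":0.008,"twist":0,"grip":0.3},{"x":0,"y":0,"z":0.008,"twist":0,"grip":0.3}]}}

```text
time: 39.75
eef_pos: [482.6, 289.2, 206.1]
tcp_rot: [-2.21, -2.233, 0.0]
contact_force: [-0.0, -0.3, -1.3]
width: 39.2
finger_force: 26.0
```

Cleanly in again. Release, close and press.

Request:
{"op": "servo_tool", "data": {"targets": [{"x":0,"y":0,"z":0,"twist":0,"grip":0.7},{"x":0,"y":0,"z":0,"twist":0,"grip":0.7},{"x":0,"y":0,"z":0,"twist":0,"grip":0.7},{"x":0,"y":0,"z":-0.06,"twist":0,"grip":0.7},{"x":0,"y":0,"z":-0.06,"twist":0,"grip":0},{"x":0,"y":0,"z":-0.06,"twist":0,"grip":0},{"x":0,"y":0,"z":-0.06,"twist":0,"grip":0},{"x":0,"y":0,"z":-0.06,"twist":0,"grip":0},{"x":0,"y":0,"z":-0.06,"twist":0,"grip":0},{"x":0,"y":0,"z":-0.03,"twist":0,"grip":0},{"x":0,"y":0,"z":-0.02,"twist":0,"grip":0},{"x":0,"y":0,"z":-0.014,"twist":0,"grip":0}]}}

```text
time: 40.75
eef_pos: [481.9, 289.0, 211.7]
tcp_rot: [-2.209, -2.232, 0.005]
contact_force: [-2.6, -1.9, 5.3]
width: -0.0
finger_force: 2.8
```

Request:
{"op": "servo_tool", "data": {"targets": [{"x":0,"y":0,"z":0.003,"twist":0,"grip":0},{"x":0,"y":0,"z":0.008,"twist":0,"grip":0},{"x":0,"y":0,"z":0.013,"twist":0,"grip":0},{"x":0,"y":0,"z":0.018,"twist":0,"grip":0},{"x":0,"y":0,"z":0.02,"twist":0,"grip":0},{"x":0,"y":0,"z":0.02,"twist":0,"grip":0}]}}

```text
time: 41.25
eef_pos: [483.1, 289.5, 205.1]
tcp_rot: [2.21, 2.233, -0.0]
contact_force: [-5.7, -2.0, 12.9]
width: -0.0
finger_force: 6.3
```

Request:
{"op": "servo_tool", "data": {"targets": [{"x":0,"y":0,"z":-0.07,"twist":0,"grip":0},{"x":0,"y":0,"z":-0.16,"twist":0,"grip":0.6},{"x":-0.2,"y":0,"z":-0.16,"twist":0,"grip":0.6},{"x":-0.2,"y":0,"z":-0.16,"twist":0,"grip":0.6},{"x":-0.2,"y":0,"z":-0.16,"twist":0,"grip":0.6},{"x":-0.2,"y":0,"z":-0.16,"twist":0,"grip":0.6},{"x":-0.2,"y":0,"z":-0.16,"twist":0,"grip":0.6}]}}

```text
time: 41.83
eef_pos: [483.8, 188.6, 283.6]
tcp_rot: [2.212, 2.23, 0.002]
contact_force: [-0.0, 0.4, -0.7]
width: 51.1
finger_force: 0.0
```

```bash
cat >> h.py <<'E'
def lidpose(cs):
    for c in cs:
        for q,col in blobs(c):
            ctr,rc,wh,a=wrect(c,q,21)
            if 140<wh[0]<165 and 120<wh[1]<145 and ctr[1]<180: print("lid@21",rc.round(1),np.round(wh,1),round(a,1))
        hsv=cv2.cvtColor(c["color"],cv2.COLOR_RGB2HSV)
        m=cv2.inRange(hsv,np.array((19,120,120)),np.array((32,255,255)))
        for q in cv2.findContours(m,cv2.RETR_EXTERNAL,cv2.CHAIN_APPROX_NONE)[0]:
            if cv2.contourArea(q)<15: continue
            ctr,rc,wh,a=wrect(c,q.reshape(-1,2),45)
            if 380<ctr[0]<650 and -150<ctr[1]<150: print("  handle@45",rc.round(1),np.round(wh,1),round(a,1))
E
python3 - <<'E'
from h import *
cs=both("d"); lidpose(cs); c=cs[1]
cv2.imwrite("pics/s8.png",cv2.resize(c["color"][80:230,190:370][...,::-1],(720,600),interpolation=cv2.INTER_CUBIC))
plan(495,-20,265,90.6)
E
```

```text
handle@45 [495.4 -22.9] [42.1 12. ] -89.9
  handle@45 [504.6 -34.2] [49.8 17.5] -87.8
t 41.93 at [483.7 189.7 283.3] yaw 90.6 -> shift [-0.4197  0.0182  0.0364] twist 0.0001 rows 6.0
```

View pics/s8.png

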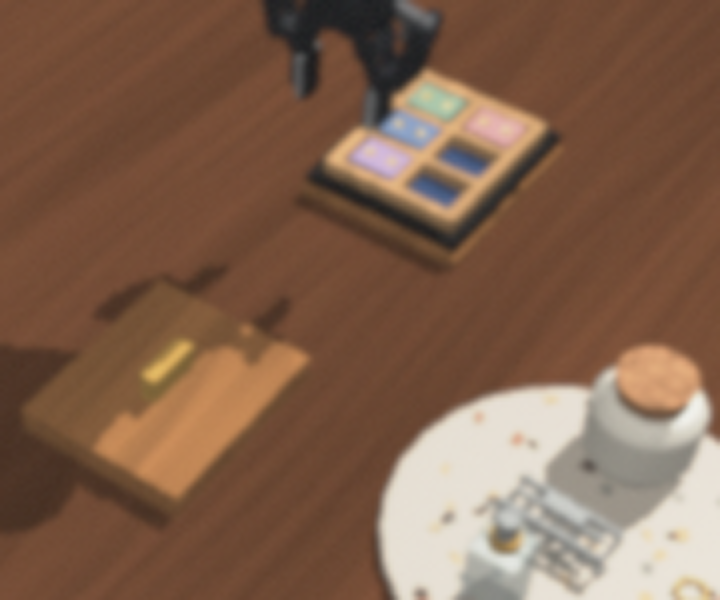

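All four are flush in the case (crop px green 437,100, blue 410,128, lilac 382,157, pink 495,127). The lid handle is at (168,362). I'll measure the lid from the shadow-free first top picture and check it hasn't moved since.

Run:
```python
from h import *
for f in("top0","top_c","scene_c"):
    c=pickle.load(open(f"pics/{f}.pkl","rb")); print(f); lidpose([c])
    ctr=np.array([496.,-21.])
    for axis,half,span in((0,65.5,(-68,68)),(1,76.5,(-58,58))):
        for sg in(-1,1):
            s,p=prof(c,ctr,21,axis,sg*half-12,sg*half+12,span,1.2); g=np.gradient(p); i=np.abs(g).argmax(); print("xy"[axis],sg*half,s[i]-sg*half,round(float(g[i]),1))
```

```text
top0
lid@21 [495.6 -23.1] [154.1 133. ] -88.3
  handle@45 [495.4 -22.9] [42.1 12. ] -89.9
x -65.5 -0.75 4.7
x 65.5 -2.0 -3.1
y -76.5 -2.0 6.2
y 76.5 -3.25 -3.8
top_c
  handle@45 [493.9 -22.9] [42.1  9. ] -89.9
x -65.5 -1.0 2.3
x 65.5 -2.0 -3.2
y -76.5 -2.0 5.2
y 76.5 -3.75 -3.0
scene_c
  handle@45 [502.7 -33.7] [48.5 14.3] -85.0
x -65.5 3.0 0.7
x 65.5 3.25 -2.2
y -76.5 -5.75 1.5
y 76.5 -5.25 -1.3
```

Request:
{"op": "servo_tool", "data": {"targets": [{"x":-0.425,"y":0.0175,"z":0.05,"twist":-0.006,"grip":0.5},{"x":-0.425,"y":0.0175,"z":0.05,"twist":-0.006,"grip":0.5},{"x":-0.425,"y":0.0175,"z":0.05,"twist":-0.006,"grip":0.5},{"x":-0.425,"y":0.0175,"z":0.05,"twist":-0.006,"grip":0.5},{"x":-0.425,"y":0.0175,"z":0.05,"twist":-0.006,"grip":0.5},{"x":-0.425,"y":0.0175,"z":0.05,"twist":-0.006,"grip":0.5},{"x":-0.425,"y":0.0175,"z":0.05,"twist":-0.006,"grip":0.5},{"x":-0.425,"y":0.0175,"z":0.05,"twist":-0.006,"grip":0.5},{"x":-0.425,"y":0.0175,"z":0.05,"twist":-0.006,"grip":0.5},{"x":-0.425,"y":0.0175,"z":0.05,"twist":-0.006,"grip":0.5}]}}

```text
time: 42.77
eef_pos: [494.6, -21.5, 258.2]
tcp_rot: [-2.196, -2.246, -0.0]
contact_force: [-0.4, 0.1, -0.9]
width: 42.4
finger_force: 0.0
```

Run:
```python
from h import *
plan(494.6,-23.5,200,91.2)
```

```text
t 42.77 at [494.6 -21.5 258.2] yaw 91.3 -> shift [-4.000e-03 -1.000e-04  1.164e-01] twist 0.0009 rows 2.0
```

Request:
{"op": "servo_tool", "data": {"targets": [{"x":-0.003,"y":0,"z":0.05,"twist":0,"grip":0.5},{"x":-0.003,"y":0,"z":0.09,"twist":0,"grip":0.5},{"x":-0.003,"y":0,"z":0.115,"twist":0,"grip":0.5},{"x":-0.003,"y":0,"z":0.115,"twist":0,"grip":0.5},{"x":-0.003,"y":0,"z":0.115,"twist":0,"grip":0.05},{"x":-0.003,"y":0,"z":0.115,"twist":0,"grip":0.05},{"x":-0.003,"y":0,"z":0.115,"twist":0,"grip":0.05},{"x":-0.003,"y":0,"z":0.115,"twist":0,"grip":0.05},{"x":-0.003,"y":0,"z":0.115,"twist":0,"grip":0.05},{"x":-0.003,"y":0,"z":0.115,"twist":0,"grip":0.05},{"x":-0.003,"y":0,"z":0.115,"twist":0,"grip":0.05}], "grip_force": 70}}

```text
time: 43.68
eef_pos: [495.3, -24.6, 202.1]
tcp_rot: [2.198, 2.242, 0.003]
contact_force: [-0.4, 3.6, 6.3]
width: 12.3
finger_force: 72.3
```

Run:
```python
from h import *
plan(508.6,288.9,260,90.6); o=observe(); print(o["width"],o["finger_force"],o["contact_force"])
```

```text
t 43.68 at [495.3 -24.6 202.1] yaw 91.1 -> shift [ 0.6264  0.0391 -0.1156] twist 0.0058 rows 8.0
12.34614601922061 72.26879596710205 [-0.40906624  3.62513489  6.33912081]
```

Request:
{"op": "servo_tool", "data": {"targets": [{"x":0,"y":0,"z":-0.03,"twist":0,"grip":0.05},{"x":0,"y":0,"z":-0.07,"twist":0,"grip":0.05},{"x":0,"y":0,"z":-0.11,"twist":0,"grip":0.05},{"x":0.04,"y":0.002,"z":-0.11,"twist":0.006,"grip":0.05},{"x":0.1,"y":0.006,"z":-0.11,"twist":0.006,"grip":0.05},{"x":0.16,"y":0.01,"z":-0.11,"twist":0.006,"grip":0.05},{"x":0.22,"y":0.014,"z":-0.11,"twist":0.006,"grip":0.05},{"x":0.28,"y":0.017,"z":-0.11,"twist":0.006,"grip":0.05},{"x":0.34,"y":0.021,"z":-0.11,"twist":0.006,"grip":0.05},{"x":0.4,"y":0.025,"z":-0.11,"twist":0.006,"grip":0.05},{"x":0.44,"y":0.027,"z":-0.11,"twist":0.006,"grip":0.05},{"x":0.46,"y":0.029,"z":-0.11,"twist":0.006,"grip":0.05}]}}

```text
time: 44.68
eef_pos: [503.9, 207.6, 255.4]
tcp_rot: [-2.207, -2.235, 0.001]
contact_force: [0.1, 0.2, -2.0]
width: 12.2
finger_force: 71.0
```

Run:
```python
from h import *
plan(508.6,288.9,258,90.6); o=observe(); print(o["width"],o["finger_force"],o["contact_force"])
```

```text
t 44.68 at [503.9 207.6 255.4] yaw 90.7 -> shift [ 0.1625  0.0114 -0.0053] twist 0.0014 rows 2.0
12.215253042179038 71.02278113365173 [ 0.06437988  0.22534939 -1.99003095]
```

Request:
{"op": "servo_tool", "data": {"targets": [{"x":0.04,"y":0.003,"z":-0.005,"twist":0,"grip":0.05},{"x":0.09,"y":0.006,"z":-0.005,"twist":0,"grip":0.05},{"x":0.13,"y":0.009,"z":-0.005,"twist":0,"grip":0.05},{"x":0.161,"y":0.0105,"z":-0.005,"twist":0,"grip":0.05},{"x":0.161,"y":0.0105,"z":-0.005,"twist":0,"grip":0.05},{"x":0.161,"y":0.0105,"z":0.01,"twist":0,"grip":0.05},{"x":0.161,"y":0.0105,"z":0.025,"twist":0,"grip":0.05},{"x":0.161,"y":0.0105,"z":0.035,"twist":0,"grip":0.05},{"x":0.161,"y":0.0105,"z":0.035,"twist":0,"grip":0.05},{"x":0.161,"y":0.0105,"z":0.035,"twist":0,"grip":0.05}]}}

```text
time: 45.52
eef_pos: [508.8, 285.3, 237.3]
tcp_rot: [-2.211, -2.231, 0.003]
contact_force: [0.5, 0.3, -1.5]
width: 12.3
finger_force: 71.1
```

Run:
```python
from h import *
plan(508.6,288.2,225,90.6); o=observe(); print(o["width"],o["finger_force"],o["contact_force"])
c=capture("scene");capture("top")
cv2.imwrite("pics/s9.png",cv2.resize(c["color"][70:160,245:353][...,::-1],(720,600),interpolation=cv2.INTER_CUBIC))
```

```text
t 45.52 at [508.8 285.3 237.3] yaw 90.5 -> shift [ 0.0058 -0.0002  0.0245] twist -0.0008 rows 1.0
12.250277484205162 71.09407782554626 [ 0.4775514   0.2814191  -1.54712736]
```

View pics/s9.png

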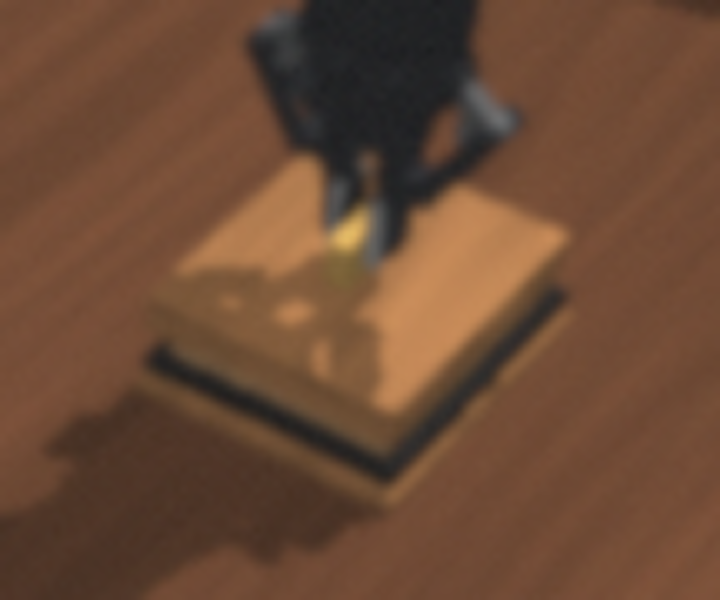

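The lid is held level over the block (handle at crop px 350,235), with all corners lining up. Correct y and lower gently.

Request:
{"op": "servo_tool", "data": {"targets": [{"x":0.0058,"y":0,"z":0,"twist":0,"grip":0.05},{"x":0.0058,"y":0,"z":0,"twist":0,"grip":0.05},{"x":0.0058,"y":0,"z":0.004,"twist":0,"grip":0.05},{"x":0.0058,"y":0,"z":0.008,"twist":0,"grip":0.05},{"x":0.0058,"y":0,"z":0.012,"twist":0,"grip":0.05},{"x":0.0058,"y":0,"z":0.016,"twist":0,"grip":0.05},{"x":0.0058,"y":0,"z":0.016,"twist":0,"grip":0.05},{"x":0.0058,"y":0,"z":0.016,"twist":0,"grip":0.05}]}}

```text
time: 46.28
eef_pos: [508.9, 289.0, 229.9]
tcp_rot: [-2.21, -2.233, 0.001]
contact_force: [0.4, 0.4, -2.7]
width: 11.7
finger_force: 71.1
```

Request:
{"op": "servo_tool", "data": {"targets": [{"x":0,"y":0,"z":0.004,"twist":0,"grip":0.05},{"x":0,"y":0,"z":0.008,"twist":0,"grip":0.05},{"x":0,"y":0,"z":0.012,"twist":0,"grip":0.05},{"x":0,"y":0,"z":0.015,"twist":0,"grip":0.05},{"x":0,"y":0,"z":0.015,"twist":0,"grip":0.05},{"x":0,"y":0,"z":0.015,"twist":0,"grip":0.05}]}}

```text
time: 46.78
eef_pos: [509.0, 289.0, 222.7]
tcp_rot: [2.21, 2.233, 0.0]
contact_force: [-1.0, 0.9, -1.6]
width: 12.2
finger_force: 71.2
```

Request:
{"op": "servo_tool", "data": {"targets": [{"x":0,"y":0,"z":0,"twist":0,"grip":0.5},{"x":0,"y":0,"z":0,"twist":0,"grip":0.5},{"x":0,"y":0,"z":0,"twist":0,"grip":0.5},{"x":0,"y":0,"z":0,"twist":0,"grip":0.5},{"x":0,"y":0,"z":-0.07,"twist":0,"grip":0.5},{"x":0,"y":0,"z":-0.1,"twist":0,"grip":0},{"x":0,"y":0,"z":-0.1,"twist":0,"grip":0},{"x":0,"y":0,"z":-0.1,"twist":0,"grip":0},{"x":0,"y":0,"z":-0.1,"twist":0,"grip":0},{"x":0,"y":0,"z":-0.1,"twist":0,"grip":0},{"x":0,"y":0,"z":-0.1,"twist":0,"grip":0}], "grip_force": 40}}

```text
time: 47.7
eef_pos: [508.5, 288.8, 271.3]
tcp_rot: [-2.209, -2.232, 0.004]
contact_force: [-0.1, 0.2, -0.1]
width: 0.2
finger_force: 0.0
```

Run:
```python
from h import *
plan(509,289,232,90.6); o=observe(); print(o["width"])
```

```text
t 47.7 at [508.5 288.8 271.3] yaw 90.6 -> shift [0.0004 0.0013 0.0786] twist -0.0001 rows 1.0
0.24806317522568247
```

Request:
{"op": "servo_tool", "data": {"targets": [{"x":0.001,"y":0,"z":0.04,"twist":0,"grip":0},{"x":0.001,"y":0,"z":0.055,"twist":0,"grip":0},{"x":0.001,"y":0,"z":0.063,"twist":0,"grip":0},{"x":0.001,"y":0,"z":0.068,"twist":0,"grip":0},{"x":0.001,"y":0,"z":0.073,"twist":0,"grip":0},{"x":0.001,"y":0,"z":0.077,"twist":0,"grip":0},{"x":0.001,"y":0,"z":0.08,"twist":0,"grip":0},{"x":0.001,"y":0,"z":0.08,"twist":0,"grip":0},{"x":0.001,"y":0,"z":0.08,"twist":0,"grip":0}]}}

```text
time: 48.45
eef_pos: [509.1, 289.7, 234.4]
tcp_rot: [-2.209, -2.233, 0.001]
contact_force: [-5.6, -3.2, 9.8]
width: 0.0
finger_force: 5.2
```

Request:
{"op": "servo_tool", "data": {"targets": [{"x":0,"y":0,"z":0.002,"twist":0,"grip":0},{"x":0,"y":0,"z":0.004,"twist":0,"grip":0},{"x":0,"y":0,"z":0.006,"twist":0,"grip":0},{"x":0,"y":0,"z":0.006,"twist":0,"grip":0},{"x":0,"y":0,"z":0.006,"twist":0,"grip":0}]}}

```text
time: 48.87
eef_pos: [509.7, 290.0, 234.3]
tcp_rot: [-2.209, -2.234, 0.002]
contact_force: [-13.6, -6.4, 27.0]
width: -0.1
finger_force: 14.1
```

Request:
{"op": "servo_tool", "data": {"targets": [{"x":0,"y":0,"z":-0.05,"twist":0,"grip":0},{"x":0,"y":0,"z":-0.13,"twist":0,"grip":0},{"x":0,"y":0,"z":-0.2,"twist":0,"grip":0},{"x":-0.3,"y":0,"z":-0.2,"twist":0,"grip":0},{"x":-0.3,"y":0,"z":-0.2,"twist":0,"grip":0},{"x":-0.3,"y":0,"z":-0.2,"twist":0,"grip":0},{"x":-0.3,"y":0,"z":-0.2,"twist":0,"grip":0},{"x":-0.3,"y":0,"z":-0.2,"twist":0,"grip":0},{"x":-0.3,"y":0,"z":-0.2,"twist":0,"grip":0}]}}

```text
time: 49.62
eef_pos: [510.7, 138.4, 330.1]
tcp_rot: [2.213, 2.23, 0.001]
contact_force: [0.1, 0.3, -0.3]
width: -0.1
finger_force: 0.0
```

Run:
```python
from h import *
c=capture("scene")
cv2.imwrite("pics/s10.png",cv2.resize(c["color"][85:160,250:340][...,::-1],(720,600),interpolation=cv2.INTER_CUBIC))
```

```text
(no output)
```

View pics/s10.png

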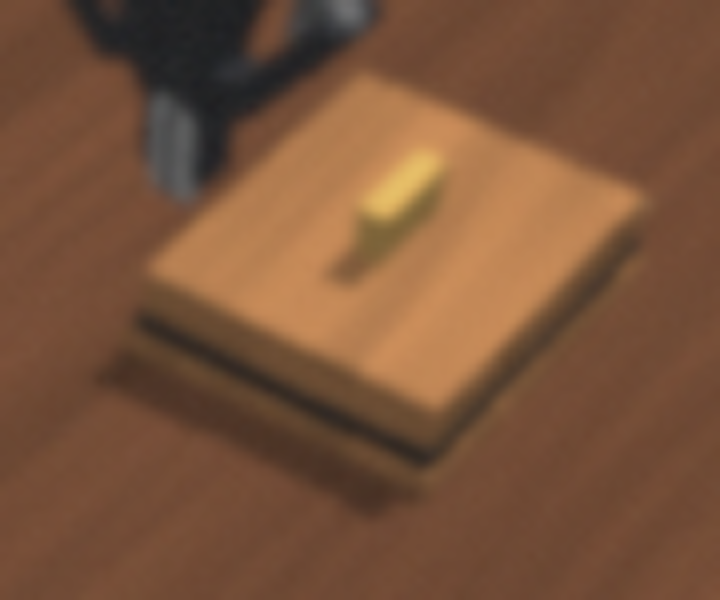

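The lid is on, but the seal band looks a touch thicker at the near corner (crop px 430,455) than at (140,322). I'll press lightly near that corner to check level by touch.

Run:
```python
from h import *
plan(557,232,225,90.6)
```

```text
t 49.67 at [510.6 139.3 330. ] yaw 90.5 -> shift [0.1844 0.0943 0.2102] twist -0.0008 rows 4.0
```

Request:
{"op": "servo_tool", "data": {"targets": [{"x":0.184,"y":0.094,"z":0,"twist":0,"grip":0},{"x":0.184,"y":0.094,"z":0.06,"twist":0,"grip":0},{"x":0.184,"y":0.094,"z":0.13,"twist":0,"grip":0},{"x":0.184,"y":0.094,"z":0.2,"twist":0,"grip":0},{"x":0.184,"y":0.094,"z":0.22,"twist":0,"grip":0},{"x":0.184,"y":0.094,"z":0.23,"twist":0,"grip":0},{"x":0.184,"y":0.094,"z":0.235,"twist":0,"grip":0},{"x":0.184,"y":0.094,"z":0.239,"twist":0,"grip":0},{"x":0.184,"y":0.094,"z":0.242,"twist":0,"grip":0},{"x":0.184,"y":0.094,"z":0.242,"twist":0,"grip":0}]}}

```text
time: 50.5
eef_pos: [557.2, 231.8, 210.6]
tcp_rot: [2.209, 2.231, 0.004]
contact_force: [0.3, -0.7, 0.6]
width: -0.3
finger_force: 0.0
```

Request:
{"op": "servo_tool", "data": {"targets": [{"x":0,"y":0,"z":0.002,"twist":0,"grip":0},{"x":0,"y":0,"z":0.004,"twist":0,"grip":0},{"x":0,"y":0,"z":0.006,"twist":0,"grip":0},{"x":0,"y":0,"z":0.006,"twist":0,"grip":0}]}}

```text
time: 50.83
eef_pos: [557.7, 232.0, 210.3]
tcp_rot: [2.209, 2.232, 0.001]
contact_force: [-9.5, -2.8, 21.0]
width: 0.3
finger_force: 10.5
```

The corner reads the same height as the centre (+0.3 mm each) under 21 N, so the lid is level and home. Retract and hand in.

Request:
{"op": "servo_tool", "data": {"targets": [{"x":0,"y":0,"z":-0.06,"twist":0,"grip":0},{"x":0,"y":0,"z":-0.14,"twist":0,"grip":0},{"x":0,"y":0,"z":-0.2,"twist":0,"grip":0},{"x":-0.2,"y":0,"z":-0.2,"twist":0,"grip":0},{"x":-0.3,"y":0,"z":-0.2,"twist":0,"grip":0},{"x":-0.3,"y":0,"z":-0.2,"twist":0,"grip":0},{"x":-0.3,"y":0,"z":-0.2,"twist":0,"grip":0}]}}

```text
time: 51.42
eef_pos: [558.0, 79.0, 307.4]
tcp_rot: [2.21, 2.229, 0.002]
contact_force: [0.3, 0.7, -0.7]
width: 0.2
finger_force: 0.0
```

```bash
python3 -c "
from rig import finish_job
print(finish_job())"
```

```text
the job is handed in; nothing more can be done
None
```

I pressed all four inserts on the dresser (pink, green, lilac, blue) flush in their own recesses, then put the lid on and pressed it home. It read level at the centre and one corner, and I handed the job in at about 51 s.

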